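# Tighten the cell's clamp nut with the ring spanner

## Robot

A 7-joint arm with a two-finger parallel gripper is mounted at the origin on the work surface. World frame = base frame: x ahead of the robot, y to its left, z up, the work surface at z = 0. Lengths are in m, angles in degrees, forces in N, time in s.
With the tool pointing down it reaches from about 0.4 to 0.9 m from the base axis. Payload 5.6 kg.
Tool frame: the origin (TCP) lies midway between the tips of the shut fingers; the grasp point (between the pads) lies 19 mm behind it; x points along the fingers, y is the direction in which the jaws open and shut, and the axes are right-handed (so a half turn about x gives the same grasp; the last joint's range is limited). The gripper opens to 92 mm and grips with 3 to 60 N. Pads are 20 mm wide; open, the fingers measure 128 mm over their backs; the gripper's body (75 mm by 189 mm) begins 69 mm behind the grasp point.
Start: joints at [69.271, 26.786, -0.665, 91.828, 0.344, 61.387, -3.226], TCP at [0.204, -0.617, 0.215] pointing down, gripper open.
Joint ranges: [-144.91, 144.91], [-17.63, 115.5], [-89.93, 88.59], [15.96, 139.68], [-74.01, 254.01], [8.47, 105.57], [-167.45, 167.45]. Speed limits (degrees/s): [147.25, 147.25, 180, 180, 180, 180, 180].

## Interface

Orientations are given as [roll, pitch, yaw] about the fixed x, y, z axes, in that order (R = Rz(yaw) Ry(pitch) Rx(roll)).
In Python, from cell import arm gives the robot as it stands. The module is installed in compiled form; this text tells all that it offers.
- The arm moves only by the shell command python3 -m jog 'ROWS' [FORCE]. ROWS is JSON, a list that holds one entry, the list of rows, each a list of 7 numbers: the turn, a rotation vector about the tool's x, y, z in rad, then the shift along the tool's x, y, z in cm, then the closure in counts, from 0 (fully open) to 255 (shut). A call has 1 to 12 rows; each row is the pose to reach, as a shift and turn from the pose measured when the call began, along the tool's axes at that moment; what a row does not reach only later rows make up. A row lasts 1/10 s, in which the tool goes at most 50 mm and 8.59 degrees, less where a joint would pass 70% of its speed; a pose out of reach is approached as far as the arm can. A call with a gripper value outside its range is refused whole. The fingers move at their own pace and stop on an object; FORCE is the grip in N (left out, the last holds). Time passes only in rows, so rows that repeat a pose let the fingers close. It gives the time, the measured TCP pose, the force and the opening at its end, in the units of the state.
- arm.get_state(): the state, without advancing time (a new reading comes with each control period).
- arm.camera(name): name is "scene" or "top" or "wrist"; returns a dict with "image" (480x640x3 uint8, blue, green, red), "vertical_fov" (degrees; the focal length in pixels is half the picture's height over the tangent of half this angle, whatever the lens; pixels are square), "cx", "cy" (the principal point, pixels), "rvec" (rotation vector, rad) and "tvec" (3), from world to camera coordinates, as OpenCV has them; the wrist camera has in their place "tool_from_camera" (4x4, takes a point from camera to tool coordinates, whose origin is the TCP and whose axes are the tool frame's). Camera axes: x right, y down, z forward; pixel columns grow to the right and rows downward; lengths in m; the calibration is good to about 2 mm. The wrist camera is an equidistant fisheye: a pixel r from the principal point sees the ray r / f radians off the axis. A picture is of the moment at which its call begins: read the wrist's pose just before it. There is no depth.
- arm.hand_in(): hands the job in, once; it reports no verdict.
The state is a dict: "time": time; "qpos": joint angles; "joint_vel": joint speeds; "tau": joint torques, N m; "tcp_pos": TCP position; "tcp_rot": TCP orientation; "ft_force": force on the tool from outside, world axes, zero at the start; "moment": the same for the moment, N m; "grip_width": opening from 0.0 (shut) to 1.0 (fully open).
Only numpy, scipy, OpenCV 4.12 (cv2) and the standard library are available. Lean on these libraries where they do the work, as an engineer would, in place of code of your own. Each camera call takes 0.05 s, during which the arm holds its last target.

## Task

Take the ring spanner from its orange rest and tighten the dark hexagon nut on the test cell with it, clockwise seen from above: the two blue ribs leave only a short swing, so lift the ring off and seat it again for each stroke. Turn the nut fully home and pull it firmly tight against its hard stop, to about 1 N m and never as much as 1.7, without forcing the spanner against the ribs; touch the nut only with the spanner and leave everything else undisturbed. Then lay the spanner back on the two orange bars of the rest, the way it lay at the start.

Things in the scene. Friction and masses are not known exactly. Their poses are not given: they have to be found in the camera images.
- wrench: Loose steel ring spanner, 0.17-0.28 kg, 12 mm thick throughout. Origin on the underside at the ring's centre; z up; handle along its -x. Ring: closed hexagon, hole 32 mm across flats (two flats face +x and -x), 46 mm across outside. Straight handle 16 mm wide, 12 mm high, ending in a round tail at x = -210 mm; a red strip marks the grip zone.
- wrench_grip (a point): Point in the middle of the spanner's handle, 125 mm from the ring centre towards the tail, 6 mm above the underside: where to hold it across its 16 mm width (from 112 to 150 mm clears the ribs). Grip it hard, about 100 N, or it tilts in the fingers; before lifting the ring off, turn back half the play so that it is free.
- rest: Fixed tool rest: black base 220 x 90 x 6 mm (x -125 to +95), two orange cross bars, each 22 mm (x) by 90 mm (y), flat tops 30 mm above the table, centred at x = +60 and -100 mm. Origin on the table, z up. The spanner starts on the bars along the rest's x, ring to +x, ring centre near x = +75 mm, y = 0, and belongs back there (within 20 mm, 15 degrees).
- cell: Fixed soil test cell. Origin on the table straight under the nut's axis; z up. Round brass chamber (lid radius 65 mm, top 55 mm, knob to 90 mm) centred 100 mm along +x; the spanner swings on the -x side. Base plate 15 mm thick, x -80 to +170, y +-100 mm. The blue strap under the nut has a flat top at 45 mm, on which a seated ring lies.
- rib_left: Fixed upright blue rib, 8 mm thick, 40 to 85 mm from the nut's axis, 15 to 85 mm above the table. The handle of a seated spanner meets it flat when the spanner's yaw is 40 degrees clockwise (from above) of the cell's yaw: the end of a tightening stroke. Origin on the nut's axis, 15 mm above the table; axes as the cell.
- rib_right: As rib_left, mirrored: met when the spanner's yaw is 40 degrees anticlockwise of the cell's yaw. Free swing between the ribs: 80 degrees.
- nut: Dark hexagon nut, 30 mm across flats, 13 mm high, above it a cone 30 to 23 mm wide up to 18 mm, brass stud to 23 mm. Origin on its axis at its lower face, 45 mm above the table. Flats face its +x and -x; a yellow mark on top points to its -x. The ring fits over it at the nut's yaw plus any multiple of 60 degrees, with 1 mm play all round and 7.5 degrees either way. Lift 24 mm to clear it.
- jar: Bystander: white screw jar, 60 mm wide.
- slides: Bystander: pink box of glass slides, 85 x 60 x 30 mm.
- dish: Bystander: white dish, 90 mm wide.
- gasket: Bystander: black rubber ring, 60 mm wide.
- weight: Bystander: brass weight, 44 mm wide.
- vial: Bystander: amber vial, 36 mm wide.
- nut_turn (a joint): Turn of the nut in rad: grows as it is tightened, clockwise from above. 0 is the hard stop (fully home, yellow mark to the cell's -x); starts at -1.7 to -0.95. Nut yaw = cell yaw minus this. Steady friction of 0.45 N m; stays where it is left. At the stop the torque rises steeply: 1 N m is 8 N at the grip, and some 68 N between ring and nut.
Mind the look-alikes: they are no part of the job. Several things have the shape of the rest; the one meant has the colours described above. Of the things shaped like the wrench, the steel one is meant.

How it is judged:
By the outcome, as a careful person would: the job done as asked, in the order asked, and still so for the second after the job is handed in, with the robot touching nothing.
It also fails if it takes over 72 s, if anything falls off the work surface, if the arm or the gripper's body presses on something with over 40 N, if the wrist force passes 120 N, or if a joint passes its speed limit or range.

## Working session

There is one attempt and no reset: what is moved stays moved. The work goes in short steps, Python scripts to look and compute and a shell command to move; the robot and the scene stay as the last step left them, time stands still between calls to the robot, and variables do not carry over. Pictures are saved under pics/ and viewed, and the job is handed in when it is done.

```bash
mkdir -p pics
python3 - <<'E'
from cell import arm
import cv2, pickle
s=arm.get_state(); print(s)
for n in ("scene","top","wrist"):
    c=arm.camera(n); cv2.imwrite(f"pics/{n}0.png",c["image"]); pickle.dump(c,open(f"{n}0.pkl","wb"))
    print(n,{k:v for k,v in c.items() if k!="image"})
E
```

```text
{'time': 0.0, 'qpos': array([69.27075884, 26.83661553, -0.66287962, 91.8805369 ,  0.34501488,
       61.38916862, -3.22607595]), 'joint_vel': array([-0.01733919, -0.01182838,  0.04241502, -0.12021627,  0.00515985,
       -0.04505152, -0.0535244 ]), 'tau': array([ 3.39153303e-04, -5.20565772e+01, -1.20739464e-02, -2.43747872e+01,
       -5.65016409e-02,  1.72640855e-02,  1.48974482e-04]), 'tcp_pos': array([ 0.20344303, -0.61671245,  0.21363618]), 'tcp_rot': array([-84.94396764,  89.89559844, 113.31645165]), 'ft_force': array([ 0.52882483,  0.17066698, -0.64426172]), 'moment': array([ 0.00560309, -0.03916638, -0.04335426]), 'grip_width': 0.9965692229040729}
scene {'vertical_fov': 48.056863402214844, 'cx': 317.62478750636797, 'cy': 238.35991863559556, 'rvec': array([ 0.76931642,  2.7756112 , -0.82557525]), 'tvec': array([ 0.44845537, -0.19373571,  1.40642798])}
top {'vertical_fov': 53.2411028664882, 'cx': 318.55273030057054, 'cy': 247.52727511206723, 'rvec': array([ 2.17947614, -2.19813211,  0.06130735]), 'tvec': array([-0.01053547,  0.49331106,  1.05114705])}
wrist {'vertical_fov': 65.70646984690485, 'cx': 321.3453949224801, 'cy': 235.09093732438686, 'tool_from_camera': array([[-5.68337902e-04, -2.89960339e-01,  9.57038494e-01,
        -1.70167605e-01],
       [ 9.99999835e-01, -2.43879624e-04,  5.19960684e-04,
         5.76001295e-04],
       [ 8.26342116e-05,  9.57038631e-01,  2.89960430e-01,
        -8.23120669e-02],
       [ 0.00000000e+00,  0.00000000e+00,  0.00000000e+00,
         1.00000000e+00]])}
```

View pics/top0.png

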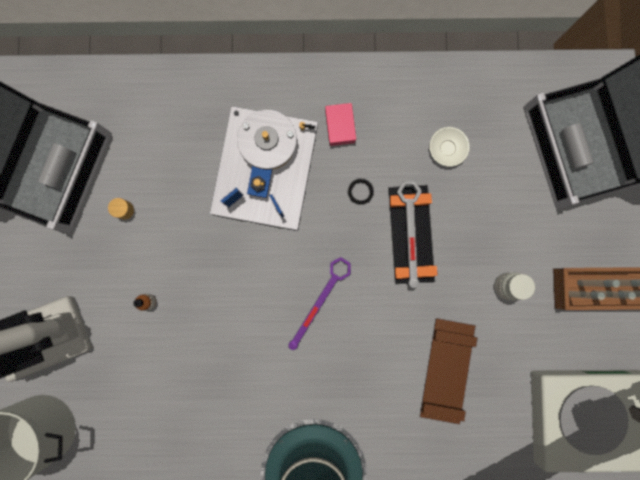

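View pics/scene0.png

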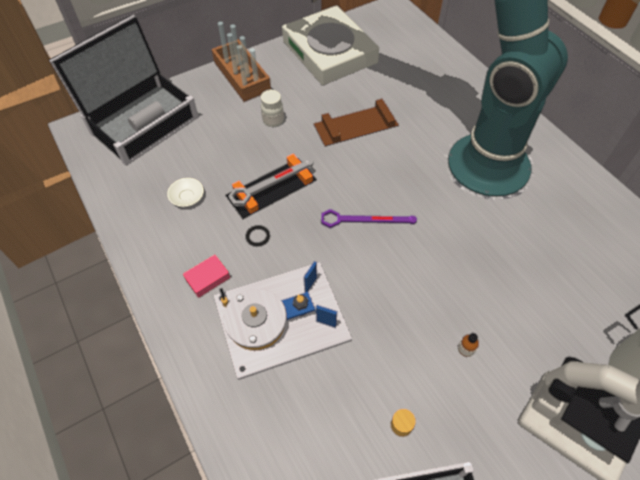

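View pics/wrist0.png

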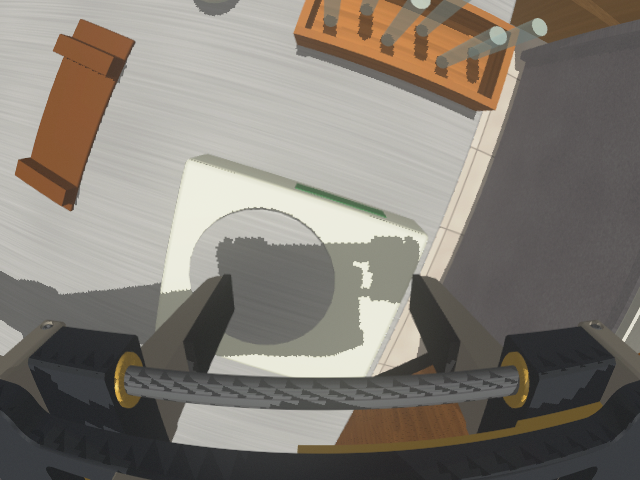

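```bash
cat > h.py <<'E'
import numpy as np, cv2, pickle
from scipy.spatial.transform import Rotation as R
def f_of(c): return 240/np.tan(np.radians(c["vertical_fov"]/2))
def ext(c): return cv2.Rodrigues(np.asarray(c["rvec"]))[0], np.asarray(c["tvec"]).reshape(3)
def ray(c,u,v,z):
    """pixel -> point on plane z (fixed cameras)"""
    f=f_of(c); Rm,t=ext(c); o=-Rm.T@t
    d=Rm.T@np.array([(u-c["cx"])/f,(v-c["cy"])/f,1.]); return o+d*(z-o[2])/d[2]
def proj(c,p):
    Rm,t=ext(c); q=Rm@np.asarray(p,float)+t; f=f_of(c); return np.array([c["cx"]+f*q[0]/q[2],c["cy"]+f*q[1]/q[2]])
def toolR(s): return R.from_euler("xyz",s["tcp_rot"],degrees=True).as_matrix()
def wfisheye(c,s,u,v,z):
    f=f_of(c); du,dv=u-c["cx"],v-c["cy"]; r=np.hypot(du,dv); th=r/f
    d=np.array([np.sin(th)*du/max(r,1e-9),np.sin(th)*dv/max(r,1e-9),np.cos(th)])
    T=c["tool_from_camera"]; Rt=toolR(s); o=Rt@T[:3,3]+s["tcp_pos"]; w=Rt@(T[:3,:3]@d)
    return o+w*(z-o[2])/w[2]
def wproj(c,s,p):
    f=f_of(c);T=c["tool_from_camera"]; q=T[:3,:3].T@(toolR(s).T@(np.asarray(p)-s["tcp_pos"])-T[:3,3])
    rr=np.hypot(q[0],q[1]); th=np.arctan2(rr,q[2]); return np.array([c["cx"]+f*th*q[0]/rr,c["cy"]+f*th*q[1]/rr])
def comp(m,amin=8):
    n,l,st,ce=cv2.connectedComponentsWithStats(m.astype(np.uint8)*255)
    return [(st[i],ce[i],l==i) for i in range(1,n) if st[i][4]>=amin]
E
python3 - <<'E'
from h import *
c=pickle.load(open("top0.pkl","rb")); im=c["image"]
def crop(x0,y0,x1,y1,k): return cv2.resize(im[y0:y1,x0:x1],None,fx=k,fy=k,interpolation=cv2.INTER_CUBIC)
a=crop(380,170,450,300,4.5); b=crop(200,100,330,235,4.4)
h=max(a.shape[0],b.shape[0]); o=np.zeros((h,a.shape[1]+b.shape[1],3),np.uint8)
o[:a.shape[0],:a.shape[1]]=a;o[:b.shape[0],a.shape[1]:]=b
o=o[:600,:];print(o.shape[:2],a.shape); 
if o.shape[1]>800:o=cv2.resize(o,None,fx=800/o.shape[1],fy=800/o.shape[1])
cv2.imwrite("pics/crop0.png",o)
hsv=cv2.cvtColor(im,cv2.COLOR_BGR2HSV)
def show(n,m,roi,amin=8):
    mm=np.zeros(m.shape,bool);x0,y0,x1,y1=roi;mm[y0:y1,x0:x1]=m[y0:y1,x0:x1]
    for st,ce,l in comp(mm,amin): print(n,st,ce.round(1),cv2.minAreaRect(np.argwhere(l)[:,::-1].astype(np.float32)))
H,S,V=[hsv[...,i] for i in range(3)]
show("orange",(H>5)&(H<20)&(S>180)&(V>150),(380,170,450,300))
show("red",((H<4)|(H>175))&(S>150)&(V>120),(380,170,450,300))
show("blue",(H>100)&(H<125)&(S>120),(200,100,330,235))
show("yel",(H>12)&(H<32)&(S>130)&(V>130),(230,110,330,235),3)
E
```

```text
(594, 887) (585, 315, 3)
red [411 238   3  22  61] [412.  248.4] ((412.0, 248.5), (21.0, 2.0), 90.0)
blue [248 167  23  30 312] [260.2 181. ] ((258.9439697265625, 181.80801391601562), (18.96185874938965, 27.369476318359375), 10.304845809936523)
blue [222 189  19  17 147] [231.4 197.6] ((231.24391174316406, 197.8048858642578), (8.433382987976074, 18.428504943847656), 51.34019088745117)
blue [271 196  10  18  25] [276.1 205.2] ((275.9000549316406, 204.30003356933594), (19.230182647705078, 1.3416407108306885), 63.43495178222656)
yel [301 124   3   4  10] [301.8 125.7] ((302.0, 125.5), (3.0, 2.0), 90.0)
yel [263 132   4   6  19] [264.6 134.4] ((264.5, 134.5), (5.0, 3.0), 90.0)
yel [254 180   9   6  33] [257.7 182.4] ((258.10003662109375, 182.8000030517578), (8.049844741821289, 4.919349670410156), 26.56505012512207)
```

View pics/crop0.png

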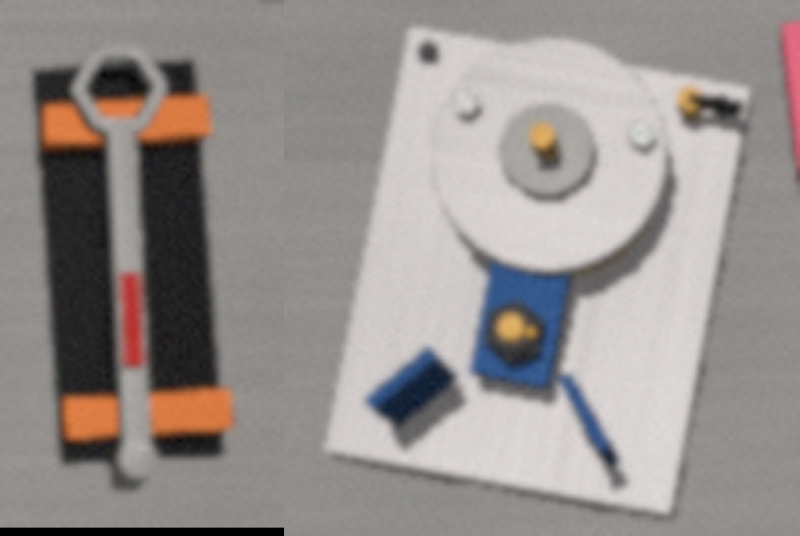

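Run:
```python
from h import *
c=pickle.load(open("top0.pkl","rb")); im=c["image"]
Rm,t=ext(c); print("cam",-Rm.T@t)
hsv=cv2.cvtColor(im,cv2.COLOR_BGR2HSV);H,S,V=[hsv[...,i].astype(int) for i in range(3)]
# rest: orange bars
m=(H>3)&(H<20)&(S>120)&(V>130); m2=np.zeros_like(m);m2[170:300,380:450]=m[170:300,380:450]
lab=[]
for y0,y1 in ((185,215),(255,285)):
    p=np.argwhere(m2[y0:y1])[:,::-1]+[0,y0]
    r=cv2.minAreaRect(p.astype(np.float32)); w=np.array([ray(c,u,v,.03) for u,v in cv2.boxPoints(r)]); print("bar",r,w.mean(0).round(4),len(p)); lab.append(w.mean(0))
d=(lab[0]-lab[1]); print("rest yaw",np.degrees(np.arctan2(d[1],d[0])),"len",np.linalg.norm(d),"origin",(lab[1]+d*100/160).round(4))
# wrench: red strip and ring, tail
roi=np.zeros_like(m);roi[172:295,385:440]=1
st=(S<60)&(V>125)&roi
# red
mr=((H<8)|(H>172))&(S>130)&(V>100)&roi; p=np.argwhere(mr)[:,::-1]; print("red c",p.mean(0),ray(c,*p.mean(0),.042))
# plate
mp=np.zeros_like(m,bool); mp[100:235,205:322]=((V>185)&(S<40))[100:235,205:322]
k=max(comp(mp,200),key=lambda a:a[0][4]); hull=cv2.convexHull(np.argwhere(k[2])[:,::-1].astype(np.float32)); ap=cv2.approxPolyDP(hull,6,True)[:,0]
for q in ap: print("plate",q,ray(c,*q,.015).round(4))
cv2.imwrite("pics/pl.png",cv2.resize((k[2]*255).astype(np.uint8)[95:240,200:330],None,fx=4,fy=4))
```

```text
cam [ 0.42906193 -0.01892961  1.0788533 ]
bar ((410.3852233886719, 199.16343688964844), (10.72906494140625, 41.16967010498047), 86.42366790771484) [ 0.5974 -0.2183  0.03  ] 310
bar ((415.5567321777344, 271.4360046386719), (10.737872123718262, 41.34837341308594), 86.53176879882812) [ 0.4381 -0.2264  0.03  ] 345
rest yaw 2.918925972689706 len 0.15952024325948372 origin [ 0.5377 -0.2213  0.03  ]
red c [411.98630137 248.64383562] [ 0.48738814 -0.21730117  0.042     ]
plate [316. 122.] [ 0.7776 -0.0114  0.015 ]
plate [296. 228.] [0.5373 0.0352 0.015 ]
plate [211. 212.] [0.5749 0.2253 0.015 ]
plate [232. 107.] [0.8141 0.1789 0.015 ]
```

```bash
cat >> h.py <<'E'
def Rt_of(psi):
    p=np.radians(psi); z=-np.array([np.cos(p),np.sin(p),0]); x=np.array([0,0,-1.]); return np.stack([x,np.cross(z,x),z],1)
def heading(s):
    z=-toolR(s)[:,2]; return np.degrees(np.arctan2(z[1],z[0]))
def plan(s,pos,psi):
    R0=toolR(s); rv=R.from_matrix(R0.T@Rt_of(psi)).as_rotvec(); sh=R0.T@(np.asarray(pos)-s["tcp_pos"])*100
    print("rot",rv.round(3),np.degrees(rv[0]).round(1),"shift cm",sh.round(2),"dist",np.linalg.norm(sh).round(1)); return rv,sh
def st():
    from cell import arm
    s=arm.get_state(); print("t %.2f"%s["time"],"tcp",s["tcp_pos"].round(4),"head %.2f"%heading(s),"tilt",toolR(s)[:2,0].round(4),"F",s["ft_force"].round(1),"M",s["moment"].round(2),"grip %.3f"%s["grip_width"],"q7 %.0f"%s["qpos"][6]); return s
E
python3 - <<'E'
from h import *
s=st(); plan(s,[.46,-.223,.26],2.9)
E
```

```text
t 0.15 tcp [ 0.2036 -0.6168  0.2139] head 18.26 tilt [-0.0005  0.0012] F [ 0.2  0.8 -0. ] M [0.02 0.01 0.  ] grip 0.998 q7 -3
rot [0.268 0.    0.001] 15.4 shift cm [ -4.58 -29.37 -36.69] dist 47.2
```

```bash
python3 -m jog '[[[0.13,0,0,-4.6,-14,-17,0],[0.268,0,0,-4.6,-29.4,-36.7,0],[0.268,0,0,-4.6,-29.4,-36.7,0],[0.268,0,0,-4.6,-29.4,-36.7,0],[0.268,0,0,-4.6,-29.4,-36.7,0],[0.268,0,0,-4.6,-29.4,-36.7,0],[0.268,0,0,-4.6,-29.4,-36.7,0],[0.268,0,0,-4.6,-29.4,-36.7,0],[0.268,0,0,-4.6,-29.4,-36.7,0],[0.268,0,0,-4.6,-29.4,-36.7,0],[0.268,0,0,-4.6,-29.4,-36.7,0],[0.268,0,0,-4.6,-29.4,-36.7,0]]]'
python3 - <<'E'
from h import *
from cell import arm
s=st(); c=arm.camera("wrist"); cv2.imwrite("pics/w1.png",c["image"]); pickle.dump((s,c),open("w1.pkl","wb"))
E
```

```text
time: 1.35
tcp_pos: [0.4596, -0.2229, 0.26]
tcp_rot: [-40.9, 89.9, 142.0]
ft_force: [0.2, -0.1, -0.7]
grip_width: 0.998
t 1.35 tcp [ 0.4596 -0.2229  0.26  ] head 2.94 tilt [-0.0012  0.001 ] F [ 0.2 -0.1 -0.7] M [ 0.02  0.   -0.02] grip 0.998 q7 -67
```

View pics/w1.png

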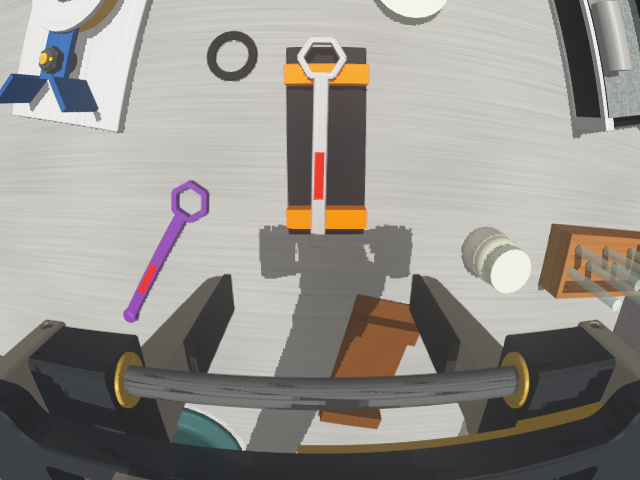

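The wrist view shows the steel spanner on the orange/black rest (ring ~(321,58), red strip ~(319,176)). The purple spanner (165,250) and the brown rest (370,360) are the look-alikes.

Run:
```python
from h import *
s,c=pickle.load(open("w1.pkl","rb")); im=c["image"]
hsv=cv2.cvtColor(im,cv2.COLOR_BGR2HSV);H,S,V=[hsv[...,i].astype(int) for i in range(3)]
# red strip
m=((H<6)|(H>174))&(S>150)&(V>120); m[:, :290]=0;m[:,350:]=0;m[:140]=0;m[210:]=0
p=np.argwhere(m)[:,::-1]; w=np.array([wfisheye(c,s,u,v,.042) for u,v in p]); print("red",w.mean(0),w.min(0),w.max(0))
# bars
o=(H>8)&(H<25)&(S>180)&(V>150)
L=[]
for y0,y1 in((55,95),(200,235)):
    q=o.copy();q[:y0]=0;q[y1:]=0;q[:,:270]=0;q[:,385:]=0
    # top face only is brighter; use hull corners
    p=np.argwhere(q)[:,::-1]; w=np.array([wfisheye(c,s,u,v,.03)[:2] for u,v in p],np.float32); r=cv2.minAreaRect(w); print("bar",r); L.append(np.array(r[0]))
d=L[0]-L[1]; print("rest yaw",np.degrees(np.arctan2(d[1],d[0])),np.linalg.norm(d),L[1]+d*100/160)
# handle centreline between rows 90..145
C=[]
for v in list(range(95,150,3))+list(range(204,228,3)):
    row=(V[v]>150)&(S[v]<60); u=np.where(row[300:345])[0]+300
    C.append(wfisheye(c,s,u.mean(),v,.042)[:2]); 
C=np.array(C); a=np.polyfit(C[:,0],C[:,1],1); print("handle yaw",np.degrees(np.arctan(a[0])),"width px",len(u)); 
# hole
g=((V<110)|(S>120)); g[:35]=0;g[85:]=0;g[:,:295]=0;g[:,345:]=0
for stt,ce,l in comp(g,30):print(stt,ce)
for z in(.03,.042):print("ring guess",wfisheye(c,s,321,58,z))
big=cv2.resize(im[25:110,270:380],None,fx=7,fy=7,interpolation=cv2.INTER_NEAREST);cv2.imwrite("pics/w1c.png",big[:600])
x=np.array([.48,.61]);print(np.polyval(a,x))
```

```text
red [ 0.48945902 -0.21905643  0.042     ] [ 0.46508422 -0.2238313   0.042     ] [ 0.51342046 -0.21409858  0.042     ]
bar ((0.598905622959137, -0.2217329442501068), (0.02205130271613598, 0.08779967576265335), 2.901315212249756)
bar ((0.4418480694293976, -0.22953566908836365), (0.025292938575148582, 0.08752786368131638), 3.031548261642456)
rest yaw 2.8441544288585905 0.15725125638813986 [ 0.54000904 -0.22465897]
handle yaw 1.6320781056662361 width px 14
[295  47  18  38 297] [300.15824916  71.81818182]
[305  47  34  25 688] [321.43023256  58.56976744]
[329  64  16  21 166] [338.89759036  77.84939759]
ring guess [ 0.61540597 -0.21501742  0.03      ]
ring guess [ 0.61321071 -0.21514998  0.042     ]
[-0.21911653 -0.21541246]
```

View pics/w1c.png

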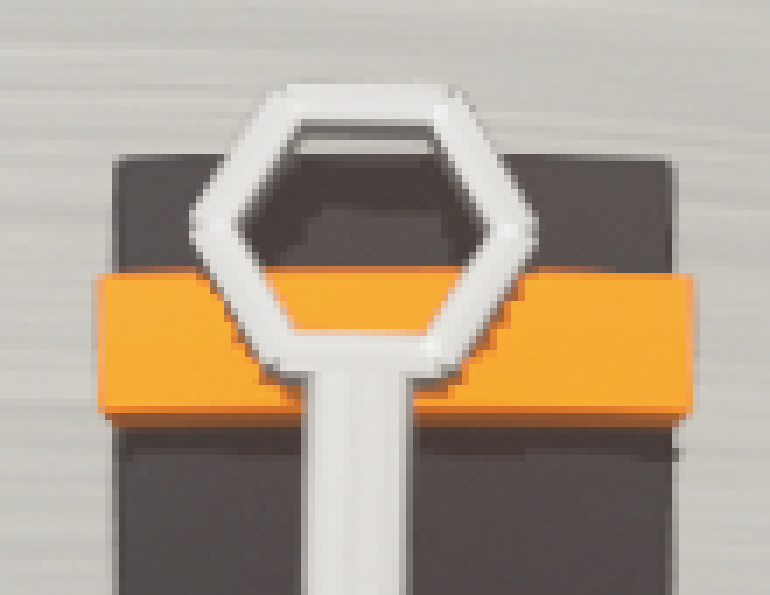

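Run:
```python
from h import *
s=st(); plan(s,[.488,-.219,.017],1.6)
```

```text
t 1.40 tcp [ 0.4591 -0.2238  0.2599] head 2.82 tilt [-0.0015  0.0009] F [-0.3 -0.9 -0.6] M [-0.04 -0.01  0.  ] grip 0.998 q7 -67
rot [0.021 0.001 0.001] 1.2 shift cm [24.29 -0.31 -2.94] dist 24.5
```

```bash
python3 -m jog '[[[0.01,0,0,4,-0.3,-2.9,0],[0.02,0,0,8,-0.4,-2.9,0],[0.02,0,0,12,-0.4,-2.9,0],[0.02,0,0,16,-0.4,-2.9,0],[0.02,0,0,19,-0.4,-2.9,0],[0.02,0,0,22,-0.4,-2.9,0],[0.02,0,0,23.5,-0.4,-2.9,0],[0.02,0,0,24.3,-0.4,-2.9,0],[0.02,0,0,24.3,-0.4,-2.9,0],[0.02,0,0,24.3,-0.4,-2.9,100]]]' 60
python3 - <<'E'
from h import *
from cell import arm
s=st(); c=arm.camera("wrist"); cv2.imwrite("pics/w2.png",c["image"]); pickle.dump((s,c),open("w2.pkl","wb"))
E
```

```text
time: 2.4
tcp_pos: [0.4883, -0.2188, 0.0179]
tcp_rot: [-170.9, 90.0, 10.8]
ft_force: [-0.1, -0.1, -0.0]
grip_width: 0.936
t 2.40 tcp [ 0.4883 -0.2188  0.0179] head 1.65 tilt [0.0002 0.    ] F [-0.1 -0.1 -0. ] M [-0.01  0.02  0.03] grip 0.936 q7 -76
```

View pics/w2.png

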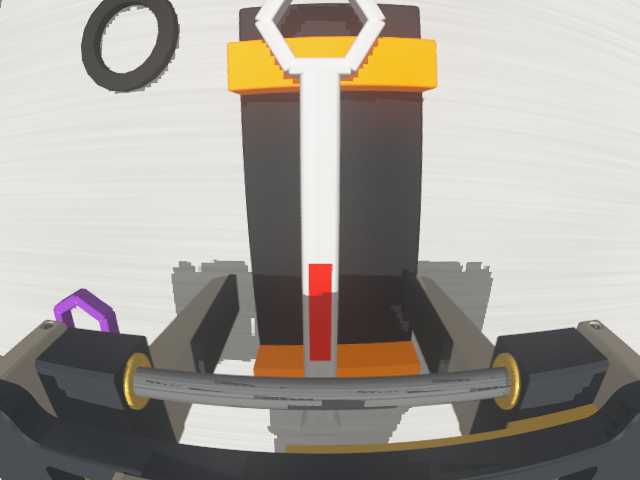

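The handle (320, 300) lies centred between the open pads, with the red strip between the fingers. I'm closing now.

```bash
python3 -m jog '[[[0,0,0,0,0,0,255],[0,0,0,0,0,0,255],[0,0,0,0,0,0,255],[0,0,0,0,0,0,255],[0,0,0,0,0,0,255],[0,0,0,0,0,0,255],[0,0,0,0,0,0,255],[0,0,0,0,0,0,255],[0,0,0,0,0,0,255],[0,0,0,0,0,0,255],[0,0,0,0,0,0,255],[0,0,0,0,0,0,255]]]' 60; python3 -c "
from h import *
st()"
```

```text
time: 3.65
tcp_pos: [0.4884, -0.2187, 0.0181]
tcp_rot: [174.6, 90.0, -3.8]
ft_force: [-0.3, 0.1, -0.2]
grip_width: 0.167
t 3.65 tcp [ 0.4884 -0.2187  0.0181] head 1.67 tilt [ 0.0006 -0.    ] F [-0.3  0.1 -0.2] M [ 0.09 -0.    0.03] grip 0.167 q7 -76
```

```bash
python3 - <<'E'
from h import *
s=st(); plan(s,[.51,.036,.2],0)
E
python3 -m jog '[[[0,0,0,-1,0,0,255],[0,0,0,-3,0,0,255],[0,0,0,-6,0,0,255],[0,0,0,-6,0,0,255]]]'
python3 - <<'E'
from h import *
from cell import arm
s=st();plan(s,[.51,.036,.2],0); c=arm.camera("wrist"); cv2.imwrite("pics/w3.png",c["image"]); pickle.dump((s,c),open("w3.pkl","wb"))
E
```

```text
t 3.65 tcp [ 0.4884 -0.2187  0.0181] head 1.67 tilt [ 0.0006 -0.    ] F [-0.3  0.1 -0.2] M [ 0.09 -0.    0.03] grip 0.167 q7 -76
rot [ 0.029 -0.001 -0.   ] 1.7 shift cm [-18.19 -25.39  -2.91] dist 31.4
time: 4.05
tcp_pos: [0.4909, -0.2197, 0.0819]
tcp_rot: [156.8, 89.6, -21.6]
ft_force: [1.4, -0.8, -1.5]
grip_width: 0.169
t 4.05 tcp [ 0.4909 -0.2197  0.0819] head 1.66 tilt [ 0.0069 -0.0027] F [ 1.4 -0.8 -1.5] M [ 0.03  0.05 -0.04] grip 0.169 q7 -74
rot [ 0.029 -0.007 -0.003] 1.7 shift cm [-11.87 -25.47  -2.73] dist 28.2
```

View pics/w3.png

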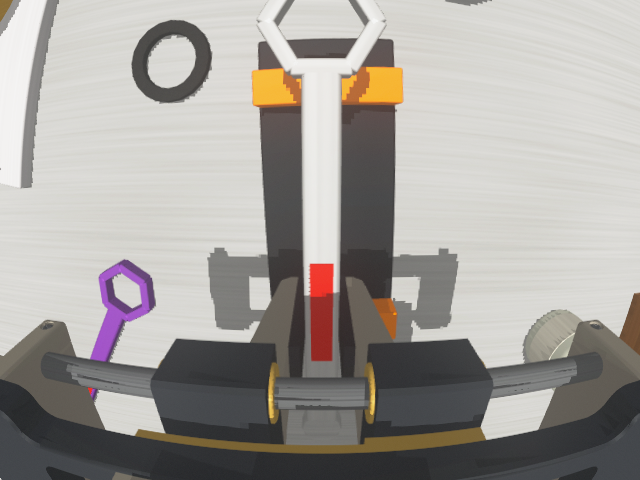

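```bash
python3 -m jog '[[[0,0,0,-6,-4,-0.5,255],[0.015,-0.003,0,-12,-9,-1,255],[0.03,-0.007,-0.003,-12,-14,-1.5,255],[0.03,-0.007,-0.003,-12,-19,-2,255],[0.03,-0.007,-0.003,-12,-23,-2.5,255],[0.03,-0.007,-0.003,-12,-25.5,-2.7,255],[0.03,-0.007,-0.003,-12,-25.5,-2.7,255],[0.03,-0.007,-0.003,-12,-25.5,-2.7,255]]]'
python3 - <<'E'
from h import *
from cell import arm
s=st(); c=arm.camera("wrist"); cv2.imwrite("pics/w4.png",c["image"]); pickle.dump((s,c),open("w4.pkl","wb"))
E
```

```text
time: 4.9
tcp_pos: [0.508, 0.0382, 0.1989]
tcp_rot: [-15.7, 89.7, 164.5]
ft_force: [-0.4, -0.6, -1.6]
grip_width: 0.17
t 4.90 tcp [0.508  0.0382 0.1989] head 0.16 tilt [-0.0045  0.0013] F [-0.4 -0.6 -1.6] M [-0.02  0.04 -0.01] grip 0.170 q7 -103
```

View pics/w4.png

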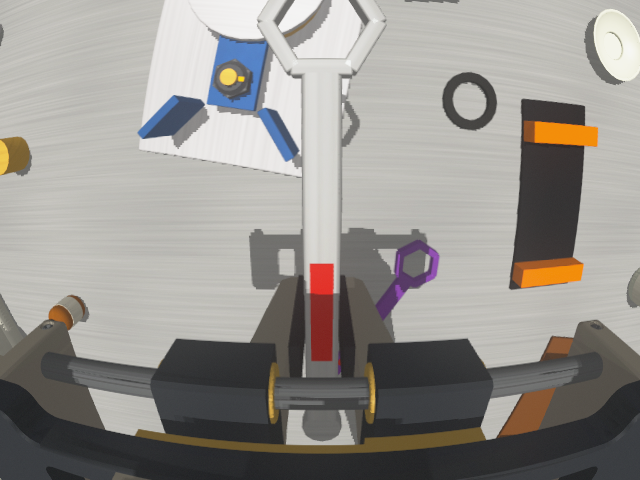

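Run:
```python
from h import *
from cell import arm
s=st(); c=arm.camera("wrist"); pickle.dump((s,c),open("w5.pkl","wb")); im=c["image"]
cv2.imwrite("pics/w5c.png",cv2.resize(im[25:165,130:310],None,fx=4.2,fy=4.2,interpolation=cv2.INTER_NEAREST))
hsv=cv2.cvtColor(im,cv2.COLOR_BGR2HSV);H,S,V=[hsv[...,i].astype(int) for i in range(3)]
y=(H>15)&(H<35)&(S>140)&(V>130);y[:50]=0;y[110:]=0;y[:,:190]=0;y[:,280:]=0
for a,ce,l in comp(y,5):print("yel",a,ce)
d=(V<95)&(S<110);d[:50]=0;d[110:]=0;d[:,:190]=0;d[:,280:]=0
for a,ce,l in comp(d,20):print("dark",a,ce)
b=(H>100)&(H<125)&(S>120);b[:30]=0;b[165:]=0;b[:,:130]=0;b[:,305:]=0
for a,ce,l in comp(b,40):print("blue",a,ce)
```

```text
t 4.95 tcp [0.5081 0.0362 0.1988] head -0.03 tilt [-0.0047  0.0005] F [ 0.8 -1.6 -2.2] M [-0.08  0.08  0.01] grip 0.168 q7 -103
yel [217  69  24  17 241] [226.43153527  77.19502075]
dark [214  72  35  27 256] [235.8125      87.45703125]
blue [ 205   36   59   75 1875] [235.4272      70.73173333]
blue [135  97  41  42 405] [154.88641975 117.32839506]
blue [255 109  35  52 513] [271.98050682 134.22222222]
```

View pics/w5c.png

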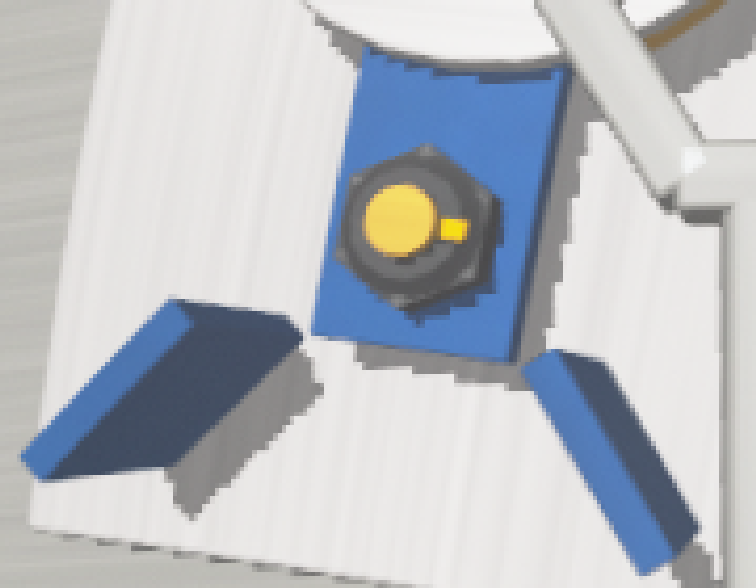

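Run:
```python
from h import *
s,c=pickle.load(open("w5.pkl","rb"))
P=lambda x,y,z: wfisheye(c,s,130+x/4.2-.5,25+y/4.2-.5,z)[:2]
hx=np.array([P(*q,.058) for q in [(428,148),(497,192),(489,266),(404,300),(338,255),(348,186)]])
print("hex c",hx.mean(0)); 
for i in range(6):
    d=hx[i]-hx.mean(0); print("corner",np.degrees(np.arctan2(d[1],d[0])).round(1),(np.linalg.norm(d)*1000).round(1))
sc=P(400,218,.068); mk=P(454,229,.063); d=mk-sc; print("stud",sc,"mark",np.degrees(np.arctan2(d[1],d[0])),np.linalg.norm(d))
d2=mk-hx.mean(0); print("mark from hex c",np.degrees(np.arctan2(d2[1],d2[0])))
a,b=P(312,333,.045),P(513,362,.045); d=a-b; print("strap end",a,b,(a+b)/2,"normal yaw",np.degrees(np.arctan2(d[1],d[0]))-90,np.linalg.norm(d))
for n,q1,q2 in(("strap L",(363,60),(312,333)),("strap R",(572,75),(513,362))):
    a,b=P(*q1,.045),P(*q2,.045); d=a-b; print(n,np.degrees(np.arctan2(d[1],d[0])))
# ribs top quads z=.085
for n,q in(("ribL outer edge top",[(20,458),(168,298)]),("ribL inner?",[(42,481),(192,320)]),("ribR outer",[(523,370),(643,575)]),("ribR inner",[(553,349),(692,545)])):
    a,b=P(*q[0],.085),P(*q[1],.085); d=a-b; print(n,a.round(4),b.round(4),np.degrees(np.arctan2(d[1],d[0])).round(1),np.linalg.norm(d).round(4))
print("plate corner",P(30,525,.015),P(111,0,.015),"left edge yaw", np.degrees(np.arctan2(*(P(111,0,.015)-P(30,525,.015))[::-1])))
t=pickle.load(open("top0.pkl","rb"))
print("top stud",ray(t,257.3,181.3,.068),)
```

```text
hex c [0.63298194 0.1127827 ]
corner -8.6 15.8
corner -71.4 17.3
corner -122.9 17.6
corner 169.9 15.7
corner 107.4 17.3
corner 57.8 16.9
stud [0.633075   0.11361449] mark -103.35731232188036 0.009905196369312192
mark from hex c -103.99888673251549
strap end [0.61297319 0.13924334] [0.60430177 0.09580824] [0.60863748 0.11752579] normal yaw -11.290149972103563 0.044292226912242376
strap L -10.975414087034064
strap R -11.653611779783303
ribL outer edge top [0.5914 0.1892] [0.6195 0.1555] 129.9 0.0439
ribL inner? [0.5864 0.1844] [0.6148 0.1505] 130.0 0.0442
ribR outer [0.6012 0.0865] [0.563  0.0652] 29.2 0.0437
ribR inner [0.6048 0.081 ] [0.5684 0.0561] 34.3 0.0441
plate corner [0.57459726 0.22536526] [0.70300703 0.20097263] left edge yaw -10.755713536701581
top stud [0.63270234 0.11456619 0.068     ]
```

Run:
```python
from h import *
s,c=pickle.load(open("w5.pkl","rb")); im=c["image"]
cv2.imwrite("pics/ring5.png",cv2.resize(im[0:85,245:400],None,fx=5,fy=5,interpolation=cv2.INTER_NEAREST))
```

```text
(no output)
```

View pics/ring5.png

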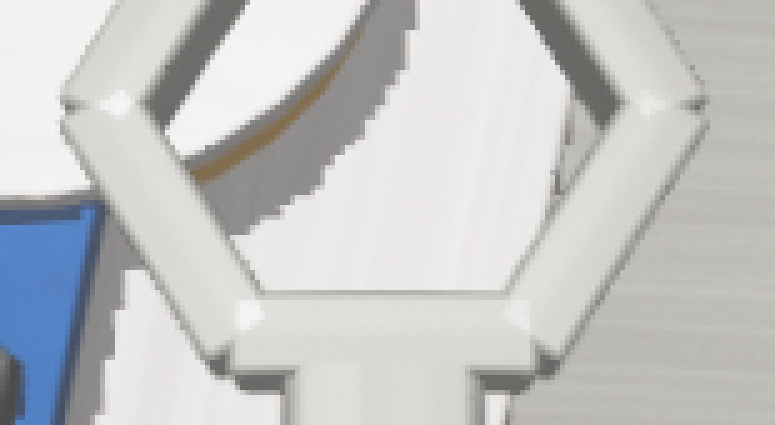

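```bash
cat >> h.py <<'E'
def tray(c,u,v,x):
    """wrist pixel -> tool coords on plane tool-x = x"""
    f=f_of(c); du,dv=u-c["cx"],v-c["cy"]; r=np.hypot(du,dv); th=r/f
    d=np.array([np.sin(th)*du/r,np.sin(th)*dv/r,np.cos(th)]); T=c["tool_from_camera"]; o=T[:3,3]; w=T[:3,:3]@d
    return o+w*(x-o[0])/w[0]
E
python3 - <<'E'
from h import *
s,c=pickle.load(open("w5.pkl","rb"))
Q=lambda x,y,X:(tray(c,245+x/5-.5,y/5-.5,X)*1000).round(1)
for X in(-.024,):
    print(X,"outer",Q(66,108,X),Q(706,108,X),"hole",Q(140,105,X),Q(625,105,X),"hole bottom",Q(382,292,X),"ring bottom",Q(382,370,X),"hdl",Q(290,420,X),Q(476,420,X))
E
```

```text
-0.024 outer [ -24.   -24.2 -125.7] [ -24.    25.8 -125.7] hole [ -24.   -18.4 -125.6] [ -24.    19.4 -125.5] hole bottom [ -24.     0.5 -109.5] ring bottom [ -24.     0.5 -103.2] hdl [-24.   -6.6 -99.3] [-24.    7.7 -99.3]
```

```bash
cat >> h.py <<'E'
NUT=np.array([.633,.1143]); RC=.1256; CY=-11.1
def goal(psi,under,nut=None,back=0):
    n=NUT if nut is None else nut; p=np.radians(psi); xy=n-(RC+back)*np.array([np.cos(p),np.sin(p)]); return [xy[0],xy[1],under-.012]
E
python3 - <<'E'
from h import *
s=st(); plan(s,goal(17.5,.11),17.5)
E
```

```text
t 5.00 tcp [0.5082 0.0351 0.1988] head -0.15 tilt [-0.0046  0.0003] F [ 0.3 -0.6 -1.9] M [-0.02  0.09  0.05] grip 0.169 q7 -103
rot [-0.308  0.005  0.001] -17.7 shift cm [10.08 -4.14 -0.54] dist 10.9
```

```bash
python3 -m jog '[[[-0.1,0.005,0,2,-2,-0.3,255],[-0.2,0.005,0,4,-4.1,-0.5,255],[-0.308,0.005,0,7,-4.1,-0.5,255],[-0.308,0.005,0,10.1,-4.1,-0.5,255],[-0.308,0.005,0,10.1,-4.1,-0.5,255],[-0.308,0.005,0,10.1,-4.1,-0.5,255]]]'
python3 - <<'E'
from h import *
from cell import arm
s=st(); c=arm.camera("wrist"); cv2.imwrite("pics/w6.png",c["image"]); pickle.dump((s,c),open("w6.pkl","wb"))
s=st()
cv2.imwrite("pics/w6c.png",cv2.resize(c["image"][0:150,230:410],None,fx=4,fy=4,interpolation=cv2.INTER_NEAREST))
E
```

```text
time: 5.6
tcp_pos: [0.5127, 0.0745, 0.0976]
tcp_rot: [-36.2, 89.9, 161.1]
ft_force: [1.7, 0.1, -2.0]
grip_width: 0.164
t 5.60 tcp [0.5127 0.0745 0.0976] head 17.34 tilt [-0.0012  0.0004] F [ 1.7  0.1 -2. ] M [-0.05  0.07  0.01] grip 0.164 q7 -96
t 5.65 tcp [0.5137 0.075  0.0987] head 17.37 tilt [0.0013 0.0008] F [-0.3 -0.1 -1.2] M [-0.    0.04  0.02] grip 0.166 q7 -96
```

View pics/w6c.png

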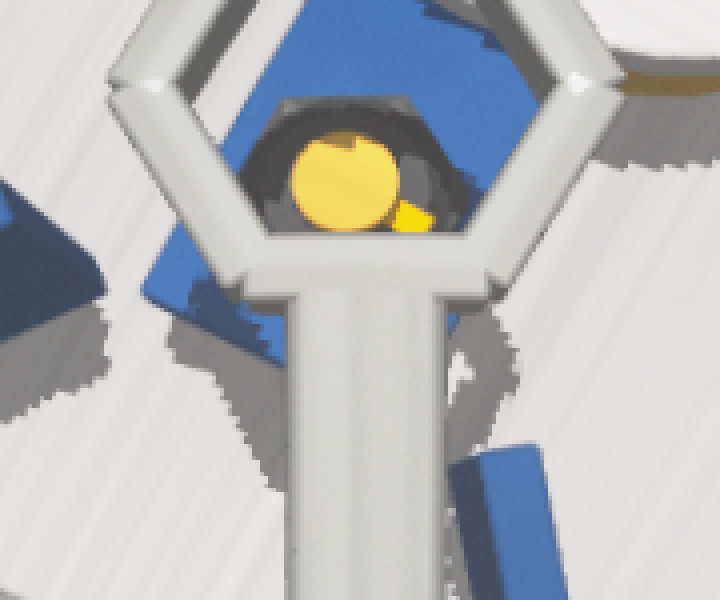

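View pics/w6.png

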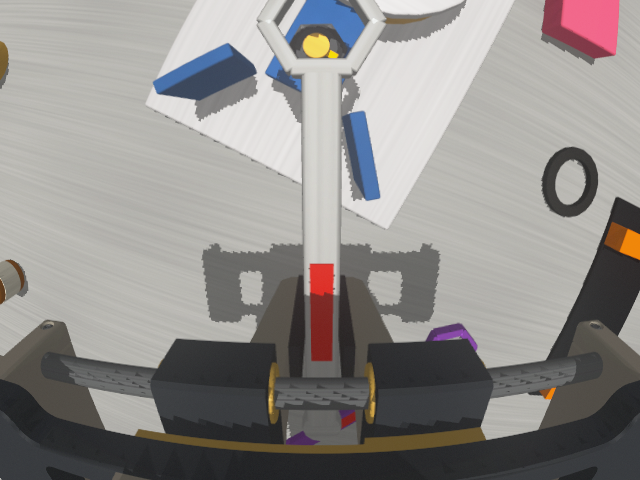

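Run:
```python
from h import *
s,c=pickle.load(open("w6.pkl","rb"))
zt=.0985
Q=lambda x,y,X:(tray(c,230+x/4-.5,y/4-.5,X)*1000)
st_=Q(345,182,zt-.068); print("stud",st_.round(1))
print("mark",Q(414,218,zt-.063).round(1))
a,b=Q(282,100,zt-.058),Q(408,97,zt-.058); print("far flat",a.round(1),b.round(1),"mid",((a+b)/2).round(1),"angle",np.degrees(np.arctan2(b[2]-a[2],b[1]-a[1])))
print("ring outer",Q(108,84,-.024).round(1),Q(625,84,-.024).round(1),"holebottom",Q(365,237,-.024).round(1))
m=Q(414,218,zt-.063)-st_; print("mark dir from tool +z toward tool y:",np.degrees(np.arctan2(m[1],m[2])))
```

```text
stud [  30.5   -2.3 -126.6]
mark [  35.5    7.  -122.6]
far flat [  40.5  -11.2 -141.3] [  40.5    6.4 -141.7] mid [  40.5   -2.4 -141.5] angle -1.163889677900409
ring outer [ -24.   -24.7 -125.7] [ -24.    25.9 -125.7] holebottom [ -24.     0.4 -109. ]
mark dir from tool +z toward tool y: 66.33216094342532
```

```bash
sed -i 's/^NUT=.*CY=-11.1/NUT=np.array([.6331,.1152]); RC=.1256; CY=-11.1/' h.py
python3 - <<'E'
from h import *
s=st(); plan(s,goal(18.,.075),18.)
E
```

```text
t 5.65 tcp [0.5137 0.075  0.0987] head 17.37 tilt [0.0013 0.0008] F [-0.3 -0.1 -1.2] M [-0.    0.04  0.02] grip 0.166 q7 -96
rot [-0.011 -0.002  0.   ] -0.6 shift cm [ 3.57 -0.13 -0.03] dist 3.6
```

```bash
python3 -m jog '[[[-0.011,-0.002,0,0.5,-0.14,-0.03,255],[-0.011,-0.002,0,1.5,-0.14,-0.03,255],[-0.011,-0.002,0,2.8,-0.14,-0.03,255],[-0.011,-0.002,0,3.5,-0.14,-0.03,255],[-0.011,-0.002,0,3.5,-0.14,-0.03,255]]]'
python3 - <<'E'
from h import *
from cell import arm
s=st(); c=arm.camera("wrist"); pickle.dump((s,c),open("w7.pkl","wb"))
s=st()
cv2.imwrite("pics/w7c.png",cv2.resize(c["image"][0:150,230:410],None,fx=4,fy=4,interpolation=cv2.INTER_NEAREST))
E
```

```text
time: 6.15
tcp_pos: [0.5124, 0.0763, 0.0622]
tcp_rot: [-15.4, 89.8, -177.4]
ft_force: [0.0, -0.6, -1.4]
grip_width: 0.169
t 6.15 tcp [0.5124 0.0763 0.0622] head 18.01 tilt [-0.0035 -0.0002] F [ 0.  -0.6 -1.4] M [ 0.   -0.01 -0.02] grip 0.169 q7 -97
t 6.20 tcp [0.5129 0.0765 0.0628] head 18.02 tilt [-0.0024  0.    ] F [-0.2  0.4 -2. ] M [-0.05  0.06  0.06] grip 0.166 q7 -97
```

View pics/w7c.png

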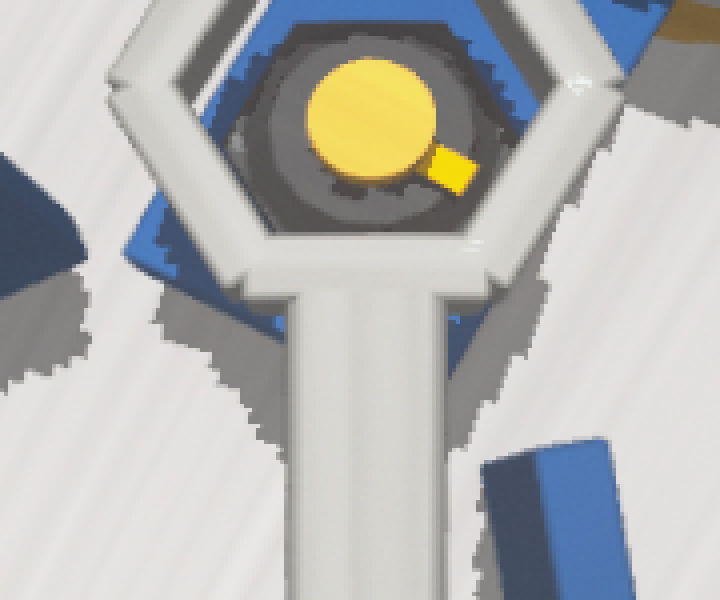

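```bash
cat > an.py <<'E'
from h import *
def an(c,zt,stud,mark,f1,f2,x0=230,k=4):
    Q=lambda p,X:(tray(c,x0+p[0]/k-.5,p[1]/k-.5,X)*1000)
    a=Q(stud,zt-.068); b=Q(mark,zt-.063); m=b-a
    print("stud",a.round(1),"mark ang (60 ideal for +60 seat)",np.degrees(np.arctan2(m[1],m[2])).round(1))
    if f1:
        p,q=Q(f1,zt-.058),Q(f2,zt-.058); print("flat mid",((p+q)/2).round(1),"centre z",((p+q)/2)[2]+15,"ang",np.degrees(np.arctan2(q[2]-p[2],q[1]-p[1])).round(2),"len",np.linalg.norm(q-p).round(1))
E
python3 - <<'E'
from an import *
s,c=pickle.load(open("w7.pkl","rb")); an(c,.0625,(371,118),(452,169),(290,24),(447,22))
E
```

```text
stud [  -5.5    1.1 -126.2] mark ang (60 ideal for +60 seat) 62.4
flat mid [   4.5    0.8 -141.1] centre z -126.12659278040701 ang -0.85 len 18.3
```

```bash
python3 -m jog '[[[-0.015,-0.002,0,0,0.23,-0.05,255],[-0.015,-0.002,0,0.4,0.23,-0.05,255],[-0.015,-0.002,0,0.9,0.23,-0.05,255],[-0.015,-0.002,0,1.3,0.23,-0.05,255],[-0.015,-0.002,0,1.7,0.23,-0.05,255],[-0.015,-0.002,0,2.1,0.23,-0.05,255],[-0.015,-0.002,0,2.1,0.23,-0.05,255]]]'; python3 -c "
from h import *
s=st();plan(s,goal(19,.045),19)"
```

```text
time: 6.9
tcp_pos: [0.5136, 0.0744, 0.0412]
tcp_rot: [-11.1, 89.7, -172.3]
ft_force: [0.0, -0.6, -1.9]
grip_width: 0.17
t 6.90 tcp [0.5136 0.0744 0.0412] head 18.88 tilt [-0.0054 -0.0007] F [ 0.  -0.6 -1.9] M [-0.06  0.09 -0.05] grip 0.170 q7 -97
rot [-0.002  0.005  0.001] -0.1 shift cm [ 0.82  0.04 -0.07] dist 0.8
```

```bash
python3 -m jog '[[[0,0.002,0,0.3,0,0,255],[0,0.002,0,0.6,0,0,255],[0,0.002,0,0.8,0,0,255],[0,0.002,0,0.85,0,0,255]]]'
python3 - <<'E'
from h import *
from cell import arm
s=st(); c=arm.camera("wrist"); pickle.dump((s,c),open("w8.pkl","wb"))
s=st()
cv2.imwrite("pics/w8c.png",cv2.resize(c["image"][0:150,230:410],None,fx=4,fy=4,interpolation=cv2.INTER_NEAREST))
E
```

```text
time: 7.3
tcp_pos: [0.5135, 0.0744, 0.0326]
tcp_rot: [-15.6, 89.8, -176.7]
ft_force: [-0.7, -0.5, 1.4]
grip_width: 0.167
t 7.30 tcp [0.5135 0.0744 0.0326] head 18.88 tilt [-0.0037 -0.0002] F [-0.7 -0.5  1.4] M [-0.04  0.1  -0.  ] grip 0.167 q7 -98
t 7.35 tcp [0.5135 0.0744 0.0327] head 18.88 tilt [-0.0037 -0.0002] F [-1.6 -0.6 -0.7] M [-0.02  0.19  0.01] grip 0.170 q7 -98
```

View pics/w8c.png

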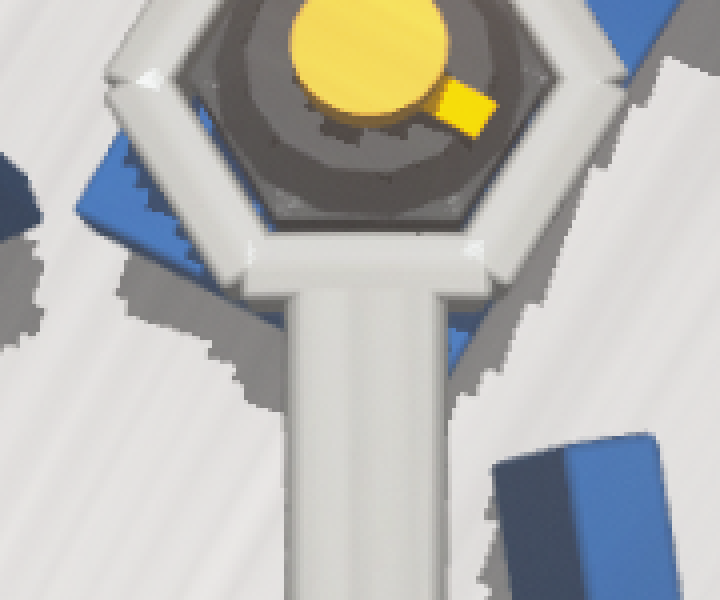

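```bash
sed -i 's/^NUT=.*CY=-11.1/NUT=np.array([.6329,.1147]); RC=.1256; CY=-11.1/' h.py
cat >> h.py <<'E'
def arc(s,heads,under=None):
    """rows (rot x rad, shift x,y,z cm) to put ring centre on NUT at each heading"""
    for h in heads:
        R0=toolR(s); g=goal(h,.045 if under is None else under); sh=R0.T@(np.array(g)-s["tcp_pos"])*100; rv=R.from_matrix(R0.T@Rt_of(h)).as_rotvec()
        print(h,rv.round(3),sh.round(2))
def torque(s):
    r=s["tcp_pos"][:2]-NUT; F=s["ft_force"]; a=r[0]*F[1]-r[1]*F[0]; print("r x F = %.2f  Mz %.2f  sum %.2f"%(a,s["moment"][2],a+s["moment"][2]),"axial/tang",(F[:2]@r/np.linalg.norm(r)).round(1))
E
python3 - <<'E'
from h import *
s=st(); arc(s,[16,12,8,4,0,-4,-8,-12])
E
```

```text
t 7.35 tcp [0.5135 0.0744 0.0327] head 18.88 tilt [-0.0037 -0.0002] F [-1.6 -0.6 -0.7] M [-0.02  0.19  0.01] grip 0.170 q7 -98
16 [0.05  0.004 0.001] [-0.03 -0.58 -0.06]
12 [0.12  0.004 0.001] [-0.03 -1.45 -0.13]
8 [0.19  0.004 0.001] [-0.03 -2.32 -0.27]
4 [0.26  0.004 0.001] [-0.03 -3.18 -0.46]
0 [0.329 0.004 0.   ] [-0.03 -4.01 -0.72]
-4 [0.399 0.004 0.   ] [-0.03 -4.83 -1.03]
-8 [0.469 0.004 0.   ] [-0.03 -5.63 -1.4 ]
-12 [0.539 0.004 0.   ] [-0.03 -6.4  -1.82]
```

```bash
python3 -m jog '[[[0.05,0.002,0,-0.02,-0.58,-0.06,255],[0.12,0.002,0,-0.02,-1.45,-0.13,255],[0.19,0.002,0,-0.02,-2.32,-0.27,255],[0.26,0.002,0,-0.02,-3.18,-0.46,255],[0.33,0.002,0,-0.02,-4.02,-0.72,255],[0.40,0.002,0,-0.02,-4.84,-1.03,255]]]'
python3 - <<'E'
from h import *
from cell import arm
s=st(); torque(s); c=arm.camera("wrist"); pickle.dump((s,c),open("w9.pkl","wb"))
s=st(); torque(s); arc(s,[-6,-10,-15,-20,-25,-30,-35,-40,-43,-45])
cv2.imwrite("pics/w9c.png",cv2.resize(c["image"][0:150,230:410],None,fx=4,fy=4,interpolation=cv2.INTER_NEAREST))
E
```

```text
time: 7.95
tcp_pos: [0.5069, 0.1229, 0.0328]
tcp_rot: [30.0, 89.8, -154.2]
ft_force: [-0.9, -2.1, -0.4]
grip_width: 0.166
t 7.95 tcp [0.5069 0.1229 0.0328] head -4.18 tilt [-0.003  -0.0015] F [-0.9 -2.1 -0.4] M [-0.48  0.19  0.16] grip 0.166 q7 -122
r x F = 0.27  Mz 0.16  sum 0.43 axial/tang 0.8
t 8.00 tcp [0.507  0.1247 0.033 ] head -4.24 tilt [-0.0024 -0.0003] F [-1.7 -1.9 -0.8] M [-0.69  0.24 -0.12] grip 0.166 q7 -122
r x F = 0.25  Mz -0.12  sum 0.14 axial/tang 1.5
-6 [ 0.031  0.002 -0.   ] [-0.   -0.32 -0.07]
-10 [ 0.1    0.002 -0.001] [-0.   -1.19 -0.13]
-15 [ 0.188  0.002 -0.001] [-0.   -2.27 -0.29]
-20 [ 0.275  0.002 -0.001] [-0.   -3.34 -0.54]
-25 [ 0.362  0.002 -0.001] [-0.01 -4.38 -0.88]
-30 [ 0.45   0.002 -0.001] [-0.01 -5.39 -1.31]
-35 [ 0.537  0.002 -0.001] [-0.01 -6.35 -1.83]
-40 [ 0.624  0.002 -0.001] [-0.01 -7.27 -2.43]
-43 [ 0.676  0.002 -0.001] [-0.01 -7.79 -2.83]
-45 [ 0.711  0.002 -0.001] [-0.01 -8.13 -3.11]
```

View pics/w9c.png

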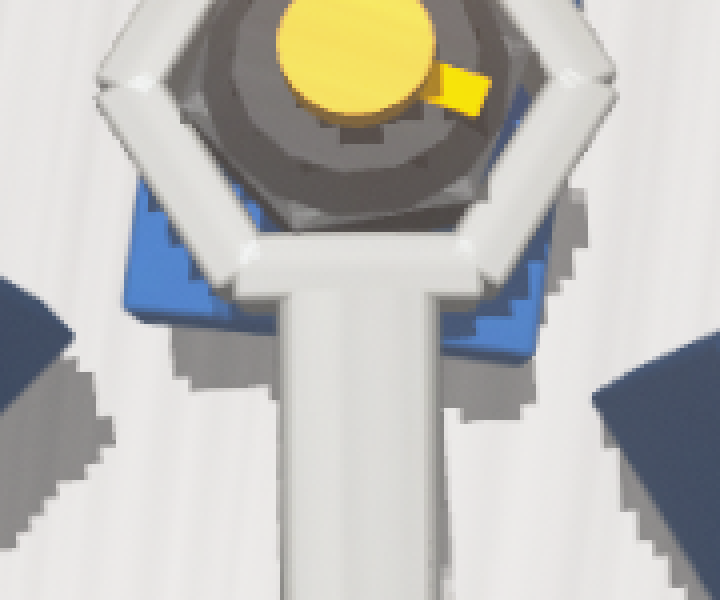

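```bash
python3 -m jog '[[[0.031,0.002,0,0,-0.32,-0.07,255],[0.10,0.002,0,0,-1.19,-0.13,255],[0.19,0.002,0,0,-2.3,-0.29,255],[0.275,0.002,0,0,-3.34,-0.54,255],[0.362,0.002,0,0,-4.38,-0.88,255],[0.45,0.002,0,0,-5.39,-1.31,255],[0.537,0.002,0,0,-6.35,-1.83,255]]]'
python3 - <<'E'
from h import *
from cell import arm
s=st(); torque(s); c=arm.camera("wrist"); pickle.dump((s,c),open("w10.pkl","wb"));print(s["qpos"].round(0))
s=st(); torque(s); arc(s,[-38,-41,-44,-45])
cv2.imwrite("pics/w10c.png",cv2.resize(c["image"][0:240,200:440],None,fx=2.5,fy=2.5,interpolation=cv2.INTER_NEAREST))
E
```

```text
time: 8.7
tcp_pos: [0.529, 0.1864, 0.0327]
tcp_rot: [71.2, 89.8, -143.9]
ft_force: [-3.0, -2.1, 0.3]
grip_width: 0.17
t 8.70 tcp [0.529  0.1864 0.0327] head -35.10 tilt [-0.0029 -0.0021] F [-3.  -2.1  0.3] M [-0.41  0.48  0.16] grip 0.170 q7 -152
r x F = 0.43  Mz 0.16  sum 0.59 axial/tang 1.3
[ -19.   33.   -4.  111.    4.   37. -152.]
t 8.75 tcp [0.5302 0.1882 0.0329] head -35.23 tilt [-0.001  -0.0009] F [-1.8 -1.8 -0.8] M [-0.48  0.5  -0.19] grip 0.164 q7 -152
r x F = 0.31  Mz -0.19  sum 0.13 axial/tang 0.5
-38 [ 0.048  0.    -0.001] [-0.01 -0.53 -0.08]
-41 [ 0.101  0.    -0.001] [-0.01 -1.18 -0.13]
-44 [ 0.153  0.    -0.001] [-0.01 -1.84 -0.21]
-45 [ 0.17   0.    -0.001] [-0.01 -2.05 -0.25]
```

View pics/w10c.png

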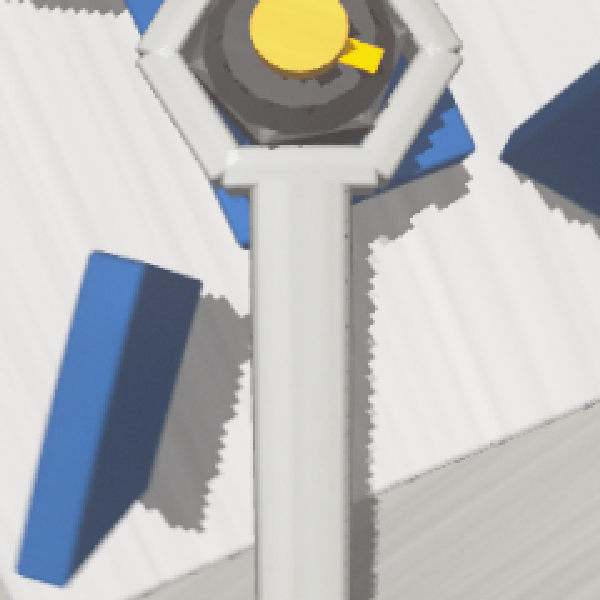

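```bash
python3 -m jog '[[[0.05,0,0,0,-0.53,-0.08,255],[0.10,0,0,0,-1.18,-0.13,255],[0.153,0,0,0,-1.84,-0.21,255],[0.153,0,0,0,-1.84,-0.21,255]]]'
python3 - <<'E'
from h import *
from cell import arm
s=st(); torque(s); c=arm.camera("wrist"); pickle.dump((s,c),open("w11.pkl","wb"))
s=st(); arc(s,[-42,-40,-38,-36.5]); arc(s,[-36.5],.077)
cv2.imwrite("pics/w11c.png",cv2.resize(c["image"][0:200,200:440],None,fx=3,fy=3,interpolation=cv2.INTER_NEAREST))
E
```

```text
time: 9.15
tcp_pos: [0.5419, 0.2022, 0.0327]
tcp_rot: [67.9, 89.9, -155.9]
ft_force: [-3.6, -0.4, 1.0]
grip_width: 0.166
t 9.15 tcp [0.5419 0.2022 0.0327] head -43.86 tilt [-0.0023 -0.001 ] F [-3.6 -0.4  1. ] M [ 0.13  0.55 -0.05] grip 0.166 q7 -159
r x F = 0.36  Mz -0.05  sum 0.30 axial/tang 2.3
t 9.20 tcp [0.5419 0.2021 0.0328] head -43.83 tilt [-0.002  -0.0007] F [-2.6  0.3  1. ] M [ 0.13  0.56 -0.02] grip 0.167 q7 -159
-42 [-0.032  0.001 -0.002] [-0.02  0.4  -0.06]
-40 [-0.067  0.001 -0.002] [-0.02  0.84 -0.09]
-38 [-0.102  0.001 -0.002] [-0.02  1.28 -0.12]
-36.5 [-0.128  0.001 -0.002] [-0.02  1.61 -0.16]
-36.5 [-0.128  0.001 -0.002] [-3.22  1.61 -0.16]
```

View pics/w11c.png

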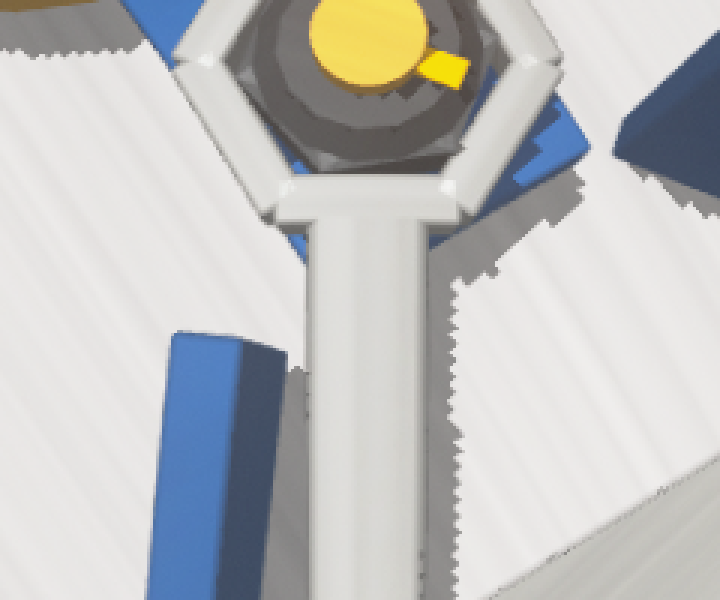

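```bash
python3 -m jog '[[[-0.035,0,0,-0.02,0.44,-0.06,255],[-0.08,0,0,-0.02,1.0,-0.09,255],[-0.125,0,0,-0.02,1.58,-0.15,255],[-0.125,0,0,-0.02,1.58,-0.15,255]]]'
python3 - <<'E'
from h import *
from cell import arm
s=st(); torque(s); c=arm.camera("wrist"); pickle.dump((s,c),open("w12.pkl","wb"))
cv2.imwrite("pics/w12c.png",cv2.resize(c["image"][0:150,230:410],None,fx=4,fy=4,interpolation=cv2.INTER_NEAREST))
E
```

```text
time: 9.6
tcp_pos: [0.5319, 0.1892, 0.0331]
tcp_rot: [38.4, 89.9, -178.2]
ft_force: [-1.6, 0.9, -0.6]
grip_width: 0.167
t 9.60 tcp [0.5319 0.1892 0.0331] head -36.58 tilt [-0.0016 -0.0001] F [-1.6  0.9 -0.6] M [0.34 0.21 0.05] grip 0.167 q7 -153
r x F = 0.02  Mz 0.05  sum 0.07 axial/tang 1.8
```

View pics/w12c.png

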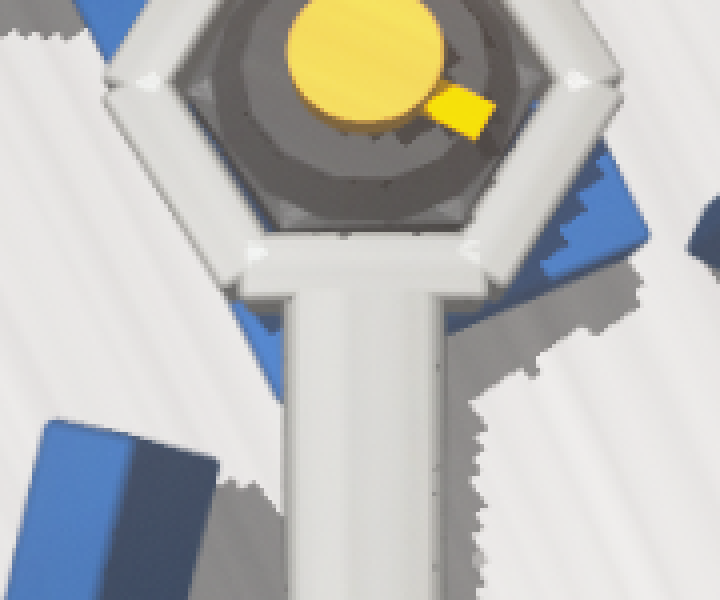

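```bash
python3 -m jog '[[[0,0,0,-0.4,0,0,255],[0,0,0,-1,0,0,255],[0,0,0,-2,0,0,255],[0,0,0,-3,0,0,255],[0,0,0,-3.3,0,0,255],[0,0,0,-3.3,0,0,255]]]'
python3 - <<'E'
from h import *
s=st(); torque(s);arc(s,[-32,-26,-20,-14,-8,-2,4,10,16,20,23.4],.078)
E
```

```text
time: 10.25
tcp_pos: [0.5329, 0.1899, 0.0672]
tcp_rot: [-90.0, 89.9, 53.3]
ft_force: [-0.4, 0.4, -1.8]
grip_width: 0.163
t 10.25 tcp [0.5329 0.1899 0.0672] head -36.66 tilt [0.0006 0.0008] F [-0.4  0.4 -1.8] M [0.14 0.04 0.05] grip 0.163 q7 -153
r x F = -0.01  Mz 0.05  sum 0.04 axial/tang 0.6
-32 [-0.081 -0.     0.001] [0.12 1.08 0.01]
-26 [-0.186 -0.     0.001] [ 0.12  2.39 -0.16]
-20 [-0.291 -0.     0.001] [ 0.12  3.66 -0.48]
-14 [-0.395 -0.     0.001] [ 0.12  4.9  -0.92]
-8 [-0.5   -0.     0.001] [ 0.12  6.09 -1.49]
-2 [-0.605 -0.     0.001] [ 0.12  7.21 -2.18]
4 [-0.71  -0.     0.001] [ 0.12  8.25 -2.98]
10 [-0.814 -0.     0.001] [ 0.12  9.2  -3.89]
16 [-0.919 -0.     0.001] [ 0.12 10.05 -4.89]
20 [-0.989 -0.     0.001] [ 0.11 10.56 -5.6 ]
23.4 [-1.048e+00 -1.000e-03  1.000e-03] [ 0.11 10.95 -6.24]
```

```bash
python3 -m jog '[[[-0.08,0,0,0,1.08,0,255],[-0.186,0,0,0,2.39,-0.16,255],[-0.29,0,0,0,3.66,-0.48,255],[-0.395,0,0,0,4.9,-0.92,255],[-0.5,0,0,0,6.09,-1.49,255],[-0.605,0,0,0,7.21,-2.18,255],[-0.71,0,0,0,8.25,-2.98,255],[-0.814,0,0,0,9.2,-3.89,255],[-0.919,0,0,0,10.05,-4.89,255],[-0.99,0,0,0,10.56,-5.6,255],[-1.046,0,0,0,10.94,-6.2,255],[-1.046,0,0,0,10.94,-6.2,255]]]'
python3 - <<'E'
from h import *
from cell import arm
s=st(); c=arm.camera("wrist"); pickle.dump((s,c),open("w13.pkl","wb"));s=st()
cv2.imwrite("pics/w13c.png",cv2.resize(c["image"][0:150,230:410],None,fx=4,fy=4,interpolation=cv2.INTER_NEAREST))
E
```

```text
time: 11.45
tcp_pos: [0.5174, 0.0637, 0.0669]
tcp_rot: [-130.5, 90.0, 72.6]
ft_force: [0.3, 0.1, -1.5]
grip_width: 0.167
t 11.45 tcp [0.5174 0.0637 0.0669] head 23.15 tilt [0.0001 0.0003] F [ 0.3  0.1 -1.5] M [-0.06  0.03 -0.04] grip 0.167 q7 -90
t 11.50 tcp [0.5172 0.0645 0.0669] head 23.12 tilt [0.     0.0008] F [-0.5 -0.7 -2.1] M [0.05 0.03 0.  ] grip 0.167 q7 -90
```

View pics/w13c.png

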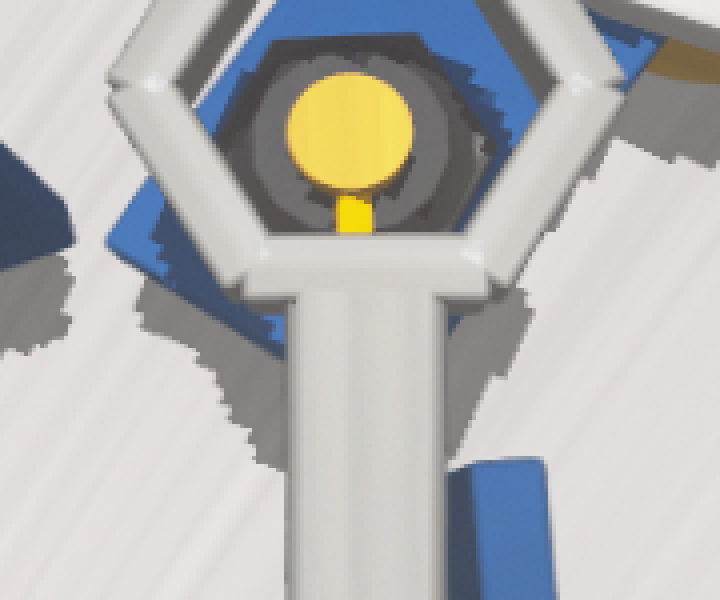

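Run:
```python
from an import *
s,c=pickle.load(open("w13.pkl","rb")); an(c,.0669,(350,131),(354,214),(274,40),(421,35))
s=st(); arc(s,[23.4],.045)
```

```text
stud [  -1.1   -1.3 -125.7] mark ang (60 ideal for +60 seat) 2.6
flat mid [   8.9   -1.7 -140.6] centre z -125.60060396888593 ang -1.86 len 17.5
t 11.50 tcp [0.5172 0.0645 0.0669] head 23.12 tilt [0.     0.0008] F [-0.5 -0.7 -2.1] M [0.05 0.03 0.  ] grip 0.167 q7 -90
23.4 [-0.005 -0.     0.001] [ 3.39 -0.01 -0.05]
```

```bash
python3 -m jog '[[[-0.016,0,0,0,-0.01,0,255],[-0.016,0,0,0.4,-0.01,0,255],[-0.016,0,0,0.9,-0.01,0,255],[-0.016,0,0,1.4,-0.01,0,255],[-0.016,0,0,1.9,-0.01,0,255],[-0.016,0,0,2.4,-0.01,0,255],[-0.016,0,0,2.4,-0.01,0,255]]]'
python3 - <<'E'
from h import *
s=st(); arc(s,[24],.045)
E
```

```text
time: 12.2
tcp_pos: [0.5169, 0.0645, 0.0421]
tcp_rot: [-53.8, 89.9, 150.2]
ft_force: [-0.1, -0.8, -3.2]
grip_width: 0.17
t 12.20 tcp [0.5169 0.0645 0.0421] head 24.03 tilt [-0.0009  0.0005] F [-0.1 -0.8 -3.2] M [-0.2   0.01 -0.07] grip 0.170 q7 -90
24 [0.    0.001 0.001] [ 0.91  0.13 -0.08]
```

```bash
python3 -m jog '[[[0,0,0,0.4,0,0,255],[0,0,0,0.8,0,0,255],[0,0,0,0.92,0,0,255],[0,0,0,0.92,0,0,255]]]'
python3 - <<'E'
from h import *
from cell import arm
s=st(); c=arm.camera("wrist"); pickle.dump((s,c),open("w14.pkl","wb"));s=st()
cv2.imwrite("pics/w14c.png",cv2.resize(c["image"][0:150,230:410],None,fx=4,fy=4,interpolation=cv2.INTER_NEAREST))
arc(s,[21,17,12,7,2,-3,-7,-10])
E
```

```text
time: 12.6
tcp_pos: [0.5169, 0.0644, 0.0328]
tcp_rot: [-48.6, 89.9, 155.4]
ft_force: [0.3, -0.4, -1.0]
grip_width: 0.166
t 12.60 tcp [0.5169 0.0644 0.0328] head 24.02 tilt [-0.001   0.0004] F [ 0.3 -0.4 -1. ] M [-0.16 -0.05 -0.1 ] grip 0.166 q7 -91
t 12.65 tcp [0.517  0.0644 0.033 ] head 24.02 tilt [-0.0008  0.0005] F [ 0.5 -0.6 -1.2] M [-0.16 -0.07 -0.11] grip 0.164 q7 -91
21 [0.053 0.001 0.001] [-0.   -0.54 -0.09]
17 [0.122 0.001 0.001] [-0.   -1.41 -0.17]
12 [0.21  0.001 0.001] [-0.   -2.49 -0.35]
7 [0.297 0.001 0.001] [-0.   -3.55 -0.63]
2 [0.384 0.001 0.001] [-0.   -4.58 -0.99]
-3 [0.472 0.001 0.001] [-0.   -5.58 -1.45]
-7 [0.541 0.001 0.001] [-0.   -6.35 -1.87]
-10 [0.594 0.001 0.001] [-0.   -6.9  -2.22]
```

View pics/w14c.png

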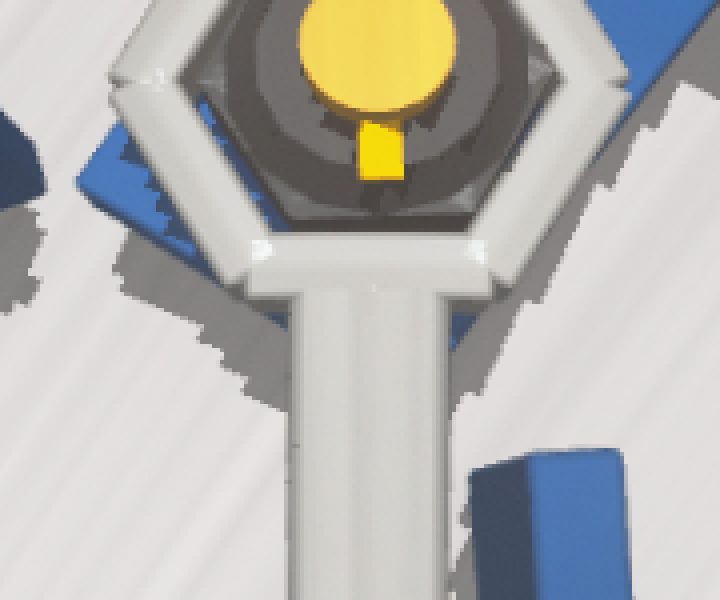

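```bash
python3 -m jog '[[[0.053,0,0,0,-0.54,-0.09,255],[0.122,0,0,0,-1.41,-0.17,255],[0.21,0,0,0,-2.49,-0.35,255],[0.297,0,0,0,-3.55,-0.63,255],[0.384,0,0,0,-4.58,-0.99,255],[0.472,0,0,0,-5.58,-1.45,255],[0.541,0,0,0,-6.35,-1.87,255],[0.576,0,0,0,-6.72,-2.1,255]]]'
python3 - <<'E'
from h import *
s=st(); torque(s); arc(s,[-10,-11,-12,-13,-14,-15,-16,-17,-18])
E
```

```text
time: 13.45
tcp_pos: [0.5081, 0.1342, 0.033]
tcp_rot: [32.9, 89.9, -156.1]
ft_force: [-0.0, -3.5, -1.2]
grip_width: 0.169
t 13.45 tcp [0.5081 0.1342 0.033 ] head -9.04 tilt [-0.002  -0.0009] F [-0.  -3.5 -1.2] M [-0.61  0.11  0.07] grip 0.169 q7 -125
r x F = 0.44  Mz 0.07  sum 0.50 axial/tang -0.5
-10 [ 0.017  0.002 -0.001] [-0.   -0.24 -0.07]
-11 [ 0.034  0.002 -0.001] [-0.   -0.46 -0.07]
-12 [ 0.052  0.002 -0.001] [-0.   -0.68 -0.08]
-13 [ 0.069  0.002 -0.001] [-0.  -0.9 -0.1]
-14 [ 0.087  0.002 -0.001] [-0.   -1.12 -0.11]
-15 [ 0.104  0.002 -0.001] [-0.01 -1.34 -0.14]
-16 [ 0.121  0.002 -0.001] [-0.01 -1.55 -0.16]
-17 [ 0.139  0.002 -0.001] [-0.01 -1.77 -0.19]
-18 [ 0.156  0.002 -0.001] [-0.01 -1.99 -0.22]
```

```bash
python3 -m jog '[[[0.034,0,0,0,-0.46,-0.05,255],[0.069,0,0,0,-0.9,-0.08,255],[0.087,0,0,0,-1.12,-0.1,255],[0.104,0,0,0,-1.34,-0.12,255]]]'
python3 - <<'E'
from h import *
from cell import arm
s=st(); torque(s); c=arm.camera("wrist"); pickle.dump((s,c),open("w15.pkl","wb"));s=st();torque(s)
arc(s,[-15.5,-16,-16.5,-17,-17.5,-18,-18.5,-19])
E
```

```text
time: 13.85
tcp_pos: [0.5108, 0.1468, 0.0328]
tcp_rot: [43.7, 89.8, -151.4]
ft_force: [-1.1, -3.1, 0.2]
grip_width: 0.168
t 13.85 tcp [0.5108 0.1468 0.0328] head -15.03 tilt [-0.0034 -0.0019] F [-1.1 -3.1  0.2] M [-0.49  0.39  0.11] grip 0.168 q7 -131
r x F = 0.42  Mz 0.11  sum 0.53 axial/tang 0.3
t 13.90 tcp [0.5109 0.1472 0.0328] head -15.06 tilt [-0.0032 -0.0015] F [-2.2 -2.2  0.6] M [-0.57  0.44  0.08] grip 0.167 q7 -131
r x F = 0.34  Mz 0.08  sum 0.42 axial/tang 1.6
-15.5 [ 0.008  0.003 -0.002] [-0.02 -0.12 -0.07]
-16 [ 0.016  0.003 -0.002] [-0.02 -0.23 -0.07]
-16.5 [ 0.025  0.003 -0.002] [-0.02 -0.34 -0.07]
-17 [ 0.034  0.003 -0.002] [-0.02 -0.45 -0.08]
-17.5 [ 0.043  0.003 -0.002] [-0.02 -0.56 -0.08]
-18 [ 0.051  0.003 -0.002] [-0.02 -0.67 -0.09]
-18.5 [ 0.06   0.003 -0.002] [-0.02 -0.78 -0.09]
-19 [ 0.069  0.003 -0.002] [-0.02 -0.89 -0.1 ]
```

```bash
python3 -m jog '[[[0.008,0,0,0,-0.11,0,255],[0.016,0,0,0,-0.22,0,255],[0.025,0,0,0,-0.33,-0.01,255],[0.030,0,0,0,-0.39,-0.01,255]]]'
python3 - <<'E'
from h import *
s=st(); torque(s); arc(s,[-17,-17.5,-18,-18.5,-19,-19.5])
E
```

```text
time: 14.3
tcp_pos: [0.5119, 0.1509, 0.0328]
tcp_rot: [41.2, 89.8, -155.6]
ft_force: [-1.7, -3.5, 0.5]
grip_width: 0.172
t 14.30 tcp [0.5119 0.1509 0.0328] head -16.82 tilt [-0.0035 -0.0016] F [-1.7 -3.5  0.5] M [-0.62  0.31  0.09] grip 0.172 q7 -133
r x F = 0.48  Mz 0.09  sum 0.58 axial/tang 0.6
-17 [ 0.003  0.003 -0.003] [-0.02 -0.07 -0.07]
-17.5 [ 0.012  0.003 -0.003] [-0.02 -0.18 -0.07]
-18 [ 0.021  0.003 -0.003] [-0.02 -0.29 -0.08]
-18.5 [ 0.029  0.003 -0.003] [-0.02 -0.4  -0.08]
-19 [ 0.038  0.003 -0.003] [-0.02 -0.51 -0.08]
-19.5 [ 0.047  0.003 -0.003] [-0.02 -0.62 -0.09]
```

```bash
python3 -m jog '[[[0.006,0,0,0,-0.08,0,255],[0.012,0,0,0,-0.15,0,255],[0.015,0,0,0,-0.19,0,255]]]'; python3 -c "
from h import *
s=st(); torque(s)"
```

```text
time: 14.6
tcp_pos: [0.5125, 0.1527, 0.0328]
tcp_rot: [42.8, 89.8, -154.9]
ft_force: [-1.7, -2.8, 0.7]
grip_width: 0.166
t 14.60 tcp [0.5125 0.1527 0.0328] head -17.70 tilt [-0.0035 -0.0016] F [-1.7 -2.8  0.7] M [-0.59  0.33  0.08] grip 0.166 q7 -133
r x F = 0.40  Mz 0.08  sum 0.48 axial/tang 0.8
```

```bash
python3 -m jog '[[[0.005,0,0,0,-0.06,0,255],[0.009,0,0,0,-0.11,0,255],[0.012,0,0,0,-0.15,0,255]]]'; python3 -c "
from h import *
s=st(); torque(s)"
```

```text
time: 14.9
tcp_pos: [0.5129, 0.1542, 0.0328]
tcp_rot: [43.6, 89.8, -154.8]
ft_force: [-2.3, -2.8, 0.8]
grip_width: 0.168
t 14.90 tcp [0.5129 0.1542 0.0328] head -18.40 tilt [-0.0036 -0.0017] F [-2.3 -2.8  0.8] M [-0.64  0.38  0.07] grip 0.168 q7 -134
r x F = 0.42  Mz 0.07  sum 0.49 axial/tang 1.3
```

```bash
python3 -m jog '[[[0.005,0,0,0,-0.06,0,255],[0.009,0,0,0,-0.11,0,255],[0.012,0,0,0,-0.15,0,255]]]'
python3 - <<'E'
from h import *
from cell import arm
s=st(); torque(s)
c=arm.camera("wrist"); pickle.dump((s,c),open("w16.pkl","wb"));s=st();torque(s)
cv2.imwrite("pics/w16c.png",cv2.resize(c["image"][0:200,200:440],None,fx=3,fy=3,interpolation=cv2.INTER_NEAREST))
E
```

```text
time: 15.2
tcp_pos: [0.5134, 0.1557, 0.0328]
tcp_rot: [44.9, 89.8, -154.2]
ft_force: [-2.7, -2.3, 0.0]
grip_width: 0.165
t 15.20 tcp [0.5134 0.1557 0.0328] head -19.11 tilt [-0.0035 -0.0017] F [-2.7 -2.3  0. ] M [-0.61  0.34  0.  ] grip 0.165 q7 -135
r x F = 0.39  Mz 0.00  sum 0.39 axial/tang 1.7
t 15.25 tcp [0.5135 0.1557 0.0328] head -19.11 tilt [-0.0034 -0.0016] F [-1.7 -2.9  0.6] M [-0.65  0.34  0.07] grip 0.166 q7 -135
r x F = 0.41  Mz 0.07  sum 0.48 axial/tang 0.7
```

View pics/w16c.png

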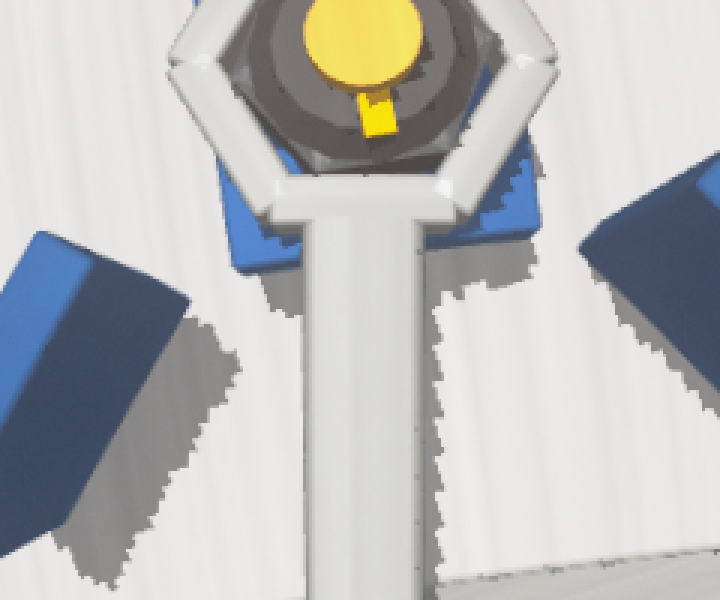

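```bash
python3 -m jog '[[[0.004,0,0,0,-0.05,0,255],[0.008,0,0,0,-0.10,0,255],[0.010,0,0,0,-0.13,0,255]]]'; python3 -c "
from h import *
s=st(); torque(s)"
```

```text
time: 15.55
tcp_pos: [0.5139, 0.1569, 0.0328]
tcp_rot: [45.4, 89.8, -154.3]
ft_force: [-1.9, -3.4, 0.5]
grip_width: 0.165
t 15.55 tcp [0.5139 0.1569 0.0328] head -19.70 tilt [-0.0035 -0.0017] F [-1.9 -3.4  0.5] M [-0.63  0.39  0.02] grip 0.165 q7 -135
r x F = 0.49  Mz 0.02  sum 0.50 axial/tang 0.7
```

```bash
python3 -m jog '[[[0.004,0,0,0,-0.05,0,255],[0.008,0,0,0,-0.10,0,255],[0.008,0,0,0,-0.10,0,255]]]'; python3 -c "
from h import *
s=st(); torque(s)"
```

```text
time: 15.85
tcp_pos: [0.5142, 0.158, 0.0328]
tcp_rot: [45.5, 89.8, -154.6]
ft_force: [-1.6, -3.4, 0.5]
grip_width: 0.163
t 15.85 tcp [0.5142 0.158  0.0328] head -20.16 tilt [-0.0035 -0.0017] F [-1.6 -3.4  0.5] M [-0.54  0.3   0.06] grip 0.163 q7 -136
r x F = 0.48  Mz 0.06  sum 0.54 axial/tang 0.3
```

```bash
python3 -m jog '[[[0.004,0,0,0,-0.05,0,255],[0.008,0,0,0,-0.10,0,255],[0.008,0,0,0,-0.10,0,255]]]'; python3 -c "
from h import *
s=st(); torque(s)"
```

```text
time: 16.15
tcp_pos: [0.5146, 0.159, 0.0328]
tcp_rot: [45.5, 89.8, -155.1]
ft_force: [-0.9, -2.6, 1.6]
grip_width: 0.163
t 16.15 tcp [0.5146 0.159  0.0328] head -20.63 tilt [-0.0035 -0.0016] F [-0.9 -2.6  1.6] M [-0.59  0.31  0.03] grip 0.163 q7 -136
r x F = 0.35  Mz 0.03  sum 0.38 axial/tang -0.0
```

```bash
python3 -m jog '[[[0.003,0,0,0,-0.04,0,255],[0.006,0,0,0,-0.07,0,255],[0.006,0,0,0,-0.07,0,255]]]'; python3 -c "
from h import *
s=st(); torque(s)"
```

```text
time: 16.45
tcp_pos: [0.5149, 0.1597, 0.0328]
tcp_rot: [46.7, 89.8, -154.2]
ft_force: [-2.2, -2.9, 0.9]
grip_width: 0.173
t 16.45 tcp [0.5149 0.1597 0.0328] head -20.98 tilt [-0.0034 -0.0016] F [-2.2 -2.9  0.9] M [-0.6   0.35  0.02] grip 0.173 q7 -137
r x F = 0.44  Mz 0.02  sum 0.46 axial/tang 1.1
```

```bash
python3 -m jog '[[[0.003,0,0,0,-0.04,0,255],[0.006,0,0,0,-0.08,0,255],[0.007,0,0,0,-0.09,0,255]]]'; python3 -c "
from h import *
s=st(); torque(s)"
```

```text
time: 16.75
tcp_pos: [0.5151, 0.1605, 0.0328]
tcp_rot: [47.5, 89.8, -153.9]
ft_force: [-0.6, -3.9, 0.9]
grip_width: 0.165
t 16.75 tcp [0.5151 0.1605 0.0328] head -21.39 tilt [-0.0035 -0.0017] F [-0.6 -3.9  0.9] M [-0.67  0.33  0.03] grip 0.165 q7 -137
r x F = 0.49  Mz 0.03  sum 0.52 axial/tang -0.8
```

Run:
```python
from h import *
from cell import arm
s=arm.get_state()
c=arm.camera("wrist"); pickle.dump((s,c),open("w17.pkl","wb"));s=st();torque(s)
cv2.imwrite("pics/w17c.png",cv2.resize(c["image"][0:120,240:400],None,fx=5,fy=5,interpolation=cv2.INTER_NEAREST))
```

```text
t 16.80 tcp [0.5152 0.1605 0.0328] head -21.38 tilt [-0.0034 -0.0017] F [-2.6 -3.5  1.8] M [-0.7   0.34  0.  ] grip 0.168 q7 -137
r x F = 0.53  Mz 0.00  sum 0.53 axial/tang 1.2
```

View pics/w17c.png

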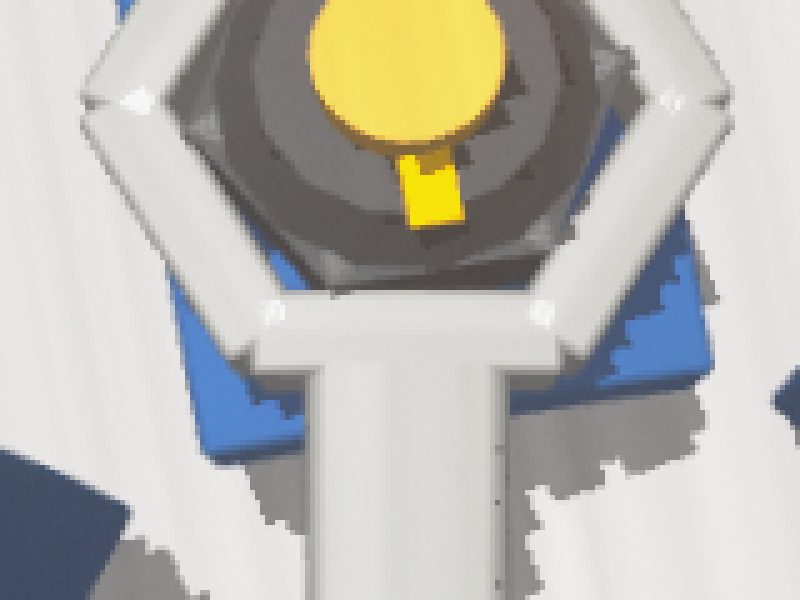

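Run:
```python
from h import *
s,c=pickle.load(open("w17.pkl","rb"));zt=.0328
Q=lambda p,z:(tray(c,240+p[0]/5-.5,p[1]/5-.5,zt-z)*1000)
def a(p,q,z):
    A,B=Q(p,z),Q(q,z); d=B-A; return np.degrees(np.arctan2(d[2],d[1])),np.linalg.norm(d)
print("strap end",a((208,452),(710,374),.045)); print("nut flat",a((330,280),(527,254),.058)); print("nut flat z.056",a((330,292),(540,264),.056))
print("strap sides", [np.degrees(np.arctan2(*(Q(q,.045)-Q(p,.045))[1:])) for p,q in(((172,265),(205,440)),((685,215),(708,355)))])
print("ring hdl edges",a((320,480),(322,590),-.0))
```

```text
strap end (np.float64(-9.550749115091675), np.float64(42.636016935442534))
nut flat (np.float64(-8.160593788019623), np.float64(15.219216804402256))
nut flat z.056 (np.float64(-8.285615080583911), np.float64(16.453098173908888))
strap sides [np.float64(10.255887383482614), np.float64(8.797021423207061)]
ring hdl edges (np.float64(89.15509873011713), np.float64(12.063269175871277))
```

```bash
python3 -m jog '[[[0.003,0,0,0,-0.04,0,255],[0.006,0,0,0,-0.08,0,255],[0.007,0,0,0,-0.09,0,255]]]'; python3 -c "
from h import *
s=st(); torque(s)"
```

```text
time: 17.1
tcp_pos: [0.5154, 0.1612, 0.0327]
tcp_rot: [49.7, 89.8, -152.1]
ft_force: [-2.7, -3.9, 0.7]
grip_width: 0.167
t 17.10 tcp [0.5154 0.1612 0.0327] head -21.80 tilt [-0.0037 -0.002 ] F [-2.7 -3.9  0.7] M [-0.8   0.37  0.05] grip 0.167 q7 -137
r x F = 0.59  Mz 0.05  sum 0.64 axial/tang 1.1
```

```bash
python3 -m jog '[[[0.003,0,0,0,-0.04,0,255],[0.006,0,0,0,-0.08,0,255],[0.007,0,0,0,-0.09,0,255]]]'; python3 -c "
from h import *
s=st(); torque(s)"
```

```text
time: 17.4
tcp_pos: [0.5157, 0.1619, 0.0327]
tcp_rot: [51.9, 89.7, -150.3]
ft_force: [-2.6, -4.3, 1.1]
grip_width: 0.164
t 17.40 tcp [0.5157 0.1619 0.0327] head -22.21 tilt [-0.0038 -0.0022] F [-2.6 -4.3  1.1] M [-0.85  0.39  0.08] grip 0.164 q7 -138
r x F = 0.62  Mz 0.08  sum 0.70 axial/tang 0.8
```

```bash
python3 -m jog '[[[0.003,0,0,0,-0.04,0,255],[0.006,0,0,0,-0.08,0,255],[0.007,0,0,0,-0.09,0,255]]]'; python3 -c "
from h import *
s=st(); torque(s)"
```

```text
time: 17.7
tcp_pos: [0.516, 0.1626, 0.0327]
tcp_rot: [53.9, 89.7, -148.7]
ft_force: [-3.4, -5.0, 1.9]
grip_width: 0.168
t 17.70 tcp [0.516  0.1626 0.0327] head -22.61 tilt [-0.0039 -0.0024] F [-3.4 -5.   1.9] M [-0.94  0.41  0.08] grip 0.168 q7 -138
r x F = 0.75  Mz 0.08  sum 0.83 axial/tang 1.2
```

```bash
python3 -m jog '[[[0.003,0,0,0,-0.04,0,255],[0.006,0,0,0,-0.08,0,255],[0.007,0,0,0,-0.09,0,255]]]'; python3 -c "
from h import *
s=st(); torque(s)"
```

```text
time: 18.0
tcp_pos: [0.5163, 0.1632, 0.0326]
tcp_rot: [56.7, 89.7, -146.4]
ft_force: [-1.9, -4.3, 1.9]
grip_width: 0.17
t 18.00 tcp [0.5163 0.1632 0.0326] head -23.02 tilt [-0.0042 -0.0028] F [-1.9 -4.3  1.9] M [-1.03  0.39  0.17] grip 0.170 q7 -139
r x F = 0.59  Mz 0.17  sum 0.77 axial/tang 0.1
```

```bash
python3 -m jog '[[[0.004,0,0,0,-0.05,0,255],[0.008,0,0,0,-0.10,0,255],[0.012,0,0,0,-0.15,0,255],[0.012,0,0,0,-0.15,0,255]]]'
cat > avg.py <<'E'
from h import *
from cell import arm
F=[];M=[]
for i in range(8):
    s=arm.get_state(); F.append(s["ft_force"]);M.append(s["moment"]); c=arm.camera("wrist")
s=st(); s2=dict(s); s2["ft_force"]=np.mean(F,0); s2["moment"]=np.mean(M,0); print("avg F",s2["ft_force"].round(2),"M",s2["moment"].round(2)); torque(s2)
pickle.dump((s,c),open("wl.pkl","wb"))
E
python3 avg.py
```

```text
time: 18.4
tcp_pos: [0.5167, 0.1643, 0.0325]
tcp_rot: [60.1, 89.7, -143.5]
ft_force: [-2.6, -5.3, 1.5]
grip_width: 0.169
t 18.80 tcp [0.5167 0.1643 0.0326] head -23.68 tilt [-0.0046 -0.0034] F [-2.5 -4.4  0.7] M [-1.02  0.44  0.27] grip 0.168 q7 -139
avg F [-2.64 -4.92  1.04] M [-1.    0.44  0.22]
r x F = 0.70  Mz 0.22  sum 0.92 axial/tang 0.5
```

```bash
python3 -m jog '[[[0.004,0,0,0,-0.05,0,255],[0.008,0,0,0,-0.10,0,255],[0.010,0,0,0,-0.13,0,255],[0.010,0,0,0,-0.13,0,255]]]'; python3 avg.py
python3 - <<'E'
from h import *
s,c=pickle.load(open("wl.pkl","rb"))
cv2.imwrite("pics/w18c.png",cv2.resize(c["image"][0:120,240:400],None,fx=5,fy=5,interpolation=cv2.INTER_NEAREST))
E
```

```text
time: 19.2
tcp_pos: [0.517, 0.165, 0.0325]
tcp_rot: [63.4, 89.6, -140.9]
ft_force: [-3.4, -5.1, 1.7]
grip_width: 0.168
t 19.60 tcp [0.517  0.1651 0.0325] head -24.23 tilt [-0.005  -0.0041] F [-3.4 -4.9  1.9] M [-1.06  0.45  0.27] grip 0.165 q7 -140
avg F [-2.95 -4.92  1.19] M [-1.09  0.45  0.28]
r x F = 0.72  Mz 0.28  sum 1.00 axial/tang 0.7
```

View pics/w18c.png

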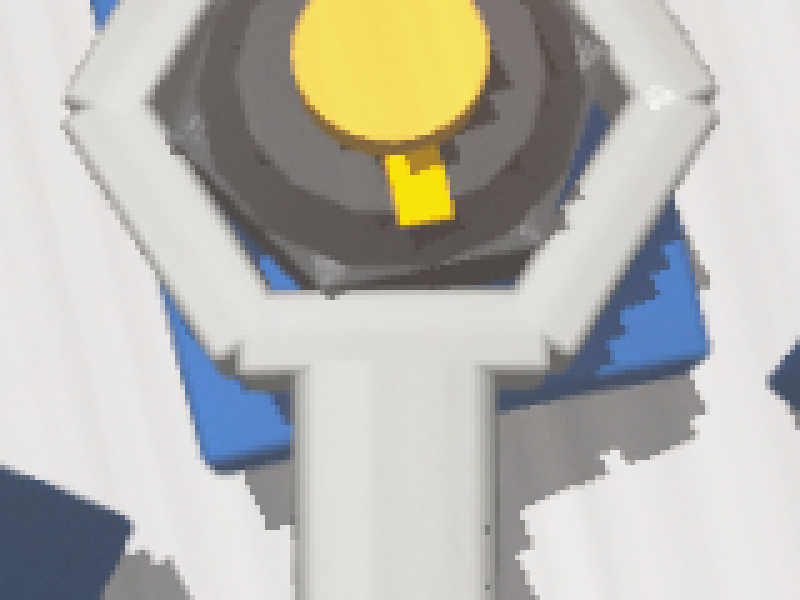

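Run:
```python
from h import *
s,c=pickle.load(open("wl.pkl","rb"));zt=.0325
Q=lambda p,z:(tray(c,240+p[0]/5-.5,p[1]/5-.5,zt-z)*1000)
def a(p,q,z):
    A,B=Q(p,z),Q(q,z); d=B-A; return np.degrees(np.arctan2(d[2],d[1])).round(2),np.linalg.norm(d).round(1)
print("strap end",a((208,468),(708,356),.045)); print("nut flat",a((325,277),(527,238),.058),a((325,277),(535,232),.058))
print("strap side L",90-np.degrees(np.arctan2(*(Q((210,460),.045)-Q((165,285),.045))[[2,1]])))
st_=Q((391,45),.068);m=Q((424,205),.063);d=m-st_;print("mark",np.degrees(np.arctan2(d[1],d[2])))
big=cv2.resize(c["image"][40:75,280:365],None,fx=9,fy=9,interpolation=cv2.INTER_CUBIC);cv2.imwrite("pics/w18d.png",big)
```

```text
strap end (np.float64(-13.45), np.float64(43.0))
nut flat (np.float64(-11.76), np.float64(15.7)) (np.float64(-13.04), np.float64(16.5))
strap side L 13.826933773013707
mark 11.904626772625114
```

View pics/w18d.png

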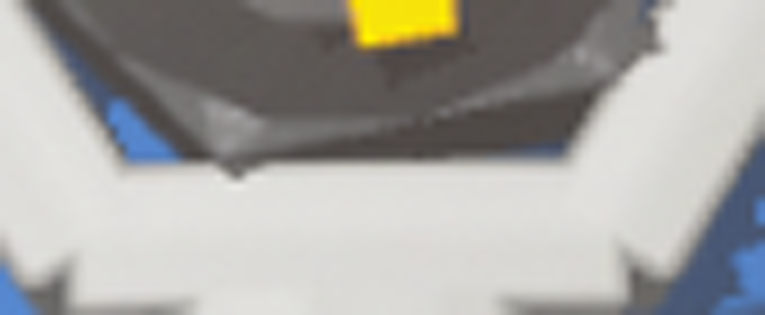

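```bash
python3 -m jog '[[[0.005,0,0,0,-0.06,0,255],[0.010,0,0,0,-0.12,0,255],[0.015,0,0,0,-0.19,0,255],[0.015,0,0,0,-0.19,0,255]]]'; python3 avg.py
```

```text
time: 20.0
tcp_pos: [0.5176, 0.1664, 0.0324]
tcp_rot: [67.2, 89.6, -137.9]
ft_force: [-2.2, -5.6, 1.4]
grip_width: 0.168
t 20.40 tcp [0.5176 0.1663 0.0324] head -25.04 tilt [-0.0055 -0.005 ] F [-2.6 -5.1  1.3] M [-1.14  0.49  0.4 ] grip 0.163 q7 -141
avg F [-2.66 -5.56  1.52] M [-1.14  0.47  0.37]
r x F = 0.78  Mz 0.37  sum 1.15 axial/tang 0.2
```

Run:
```python
from h import *
s=st(); arc(s,[-22,-19,-16,-14,-13])
```

```text
t 20.40 tcp [0.5176 0.1663 0.0324] head -25.04 tilt [-0.0055 -0.005 ] F [-2.6 -5.1  1.3] M [-1.14  0.49  0.4 ] grip 0.163 q7 -141
-22 [-0.053  0.003 -0.007] [-0.05  0.46 -0.09]
-19 [-0.105  0.003 -0.007] [-0.05  1.12 -0.14]
-16 [-0.158  0.003 -0.007] [-0.04  1.77 -0.23]
-14 [-0.193  0.004 -0.007] [-0.04  2.2  -0.31]
-13 [-0.21   0.004 -0.007] [-0.04  2.42 -0.35]
```

```bash
python3 -m jog '[[[-0.05,0.003,-0.005,-0.03,0.46,-0.07,255],[-0.105,0.003,-0.006,-0.04,1.12,-0.12,255],[-0.158,0.003,-0.006,-0.04,1.77,-0.2,255],[-0.193,0.003,-0.006,-0.04,2.2,-0.28,255],[-0.193,0.003,-0.006,-0.04,2.2,-0.28,255]]]'
python3 - <<'E'
from h import *
from cell import arm
s=st(); torque(s)
c=arm.camera("wrist"); pickle.dump((s,c),open("w19.pkl","wb"))
cv2.imwrite("pics/w19c.png",cv2.resize(c["image"][0:120,240:400],None,fx=5,fy=5,interpolation=cv2.INTER_NEAREST))
E
```

```text
time: 20.9
tcp_pos: [0.5111, 0.146, 0.0331]
tcp_rot: [-85.9, 89.9, 80.1]
ft_force: [-2.0, 0.6, -1.2]
grip_width: 0.167
t 20.90 tcp [0.5111 0.146  0.0331] head -14.01 tilt [0.0003 0.0015] F [-2.   0.6 -1.2] M [-0.05  0.34 -0.1 ] grip 0.167 q7 -130
r x F = -0.01  Mz -0.10  sum -0.11 axial/tang 2.1
```

View pics/w19c.png

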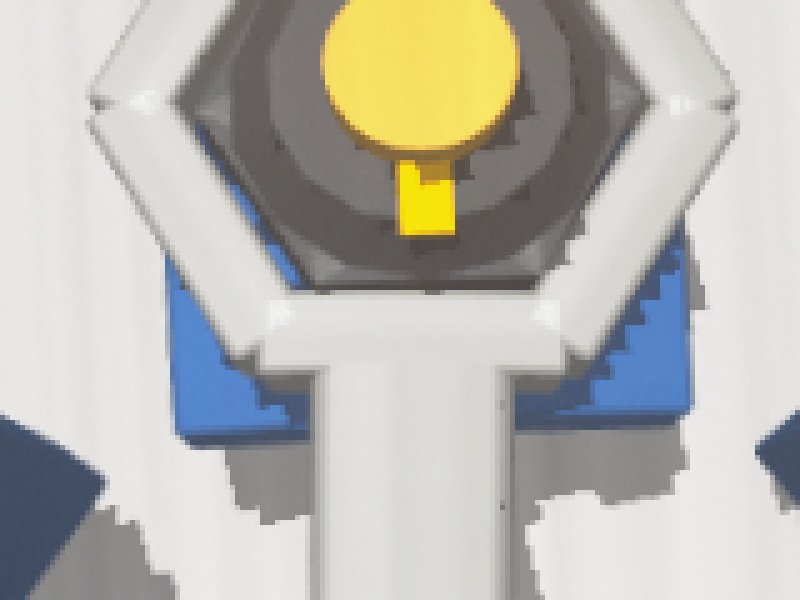

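```bash
python3 -m jog '[[[-0.015,0,0,0,0.23,0.04,255],[-0.015,0,0,0,0.23,0.04,255],[-0.015,0,0,-0.4,0.23,0.04,255],[-0.015,0,0,-1,0.23,0.04,255],[-0.015,0,0,-2,0.23,0.04,255],[-0.015,0,0,-3,0.23,0.04,255],[-0.015,0,0,-5,0.23,0.04,255],[-0.015,0,0,-8,0.23,0.04,255],[-0.015,0,0,-11,0.23,0.04,255],[-0.015,0,0,-12,0.23,0.04,255]]]'
python3 - <<'E'
from h import *
from cell import arm
s=st(); torque(s)
c=arm.camera("wrist"); pickle.dump((s,c),open("w20.pkl","wb")); cv2.imwrite("pics/w20.png",c["image"])
cv2.imwrite("pics/w20c.png",cv2.resize(c["image"][0:150,230:410],None,fx=4,fy=4,interpolation=cv2.INTER_NEAREST))
E
```

```text
time: 21.95
tcp_pos: [0.5122, 0.1448, 0.157]
tcp_rot: [-140.1, 89.6, 26.7]
ft_force: [0.7, 0.3, -1.8]
grip_width: 0.17
t 21.95 tcp [0.5122 0.1448 0.157 ] head -13.17 tilt [0.0065 0.0033] F [ 0.7  0.3 -1.8] M [ 0.08  0.01 -0.02] grip 0.170 q7 -127
r x F = -0.06  Mz -0.02  sum -0.08 axial/tang -0.6
```

View pics/w20c.png

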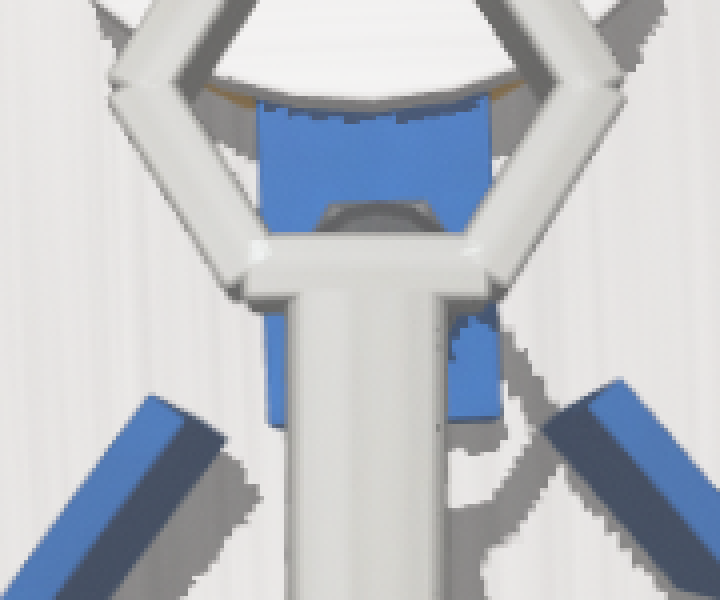

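```bash
python3 -c "
from h import *
s=st(); plan(s,[.515,.04,.17],-11.5)"
```

```text
t 22.00 tcp [0.5123 0.1447 0.157 ] head -13.18 tilt [0.0066 0.0032] F [ 0.2  1.  -1.2] M [0.09 0.08 0.05] grip 0.167 q7 -127
rot [-0.029 -0.006  0.005] -1.7 shift cm [-1.34 10.13 -2.66] dist 10.6
```

```bash
python3 -m jog '[[[-0.015,-0.006,0.005,-1.3,4,-1,255],[-0.029,-0.006,0.005,-1.3,8,-2,255],[-0.029,-0.006,0.005,-1.3,10.1,-2.7,255],[-0.029,-0.006,0.005,-1.3,10.1,-2.7,255],[-0.029,-0.006,0.005,-1.3,10.1,-2.7,255]]]'
python3 - <<'E'
from h import *
from cell import arm
s=st()
c=arm.camera("wrist"); s=st();pickle.dump((s,c),open("w21.pkl","wb"))
cv2.imwrite("pics/w21c.png",cv2.resize(c["image"][0:150,110:290],None,fx=4,fy=4,interpolation=cv2.INTER_CUBIC))
E
```

```text
time: 22.5
tcp_pos: [0.5149, 0.0402, 0.1688]
tcp_rot: [15.8, 89.9, -175.8]
ft_force: [0.7, 0.5, -1.7]
grip_width: 0.164
t 22.50 tcp [0.5149 0.0402 0.1688] head -11.57 tilt [-0.0017 -0.0001] F [ 0.7  0.5 -1.7] M [ 0.11 -0.    0.02] grip 0.164 q7 -113
t 22.55 tcp [0.5149 0.0411 0.169 ] head -11.47 tilt [-0.0014  0.0002] F [ 0.3  0.1 -2.6] M [0.09 0.04 0.03] grip 0.163 q7 -113
```

View pics/w21c.png

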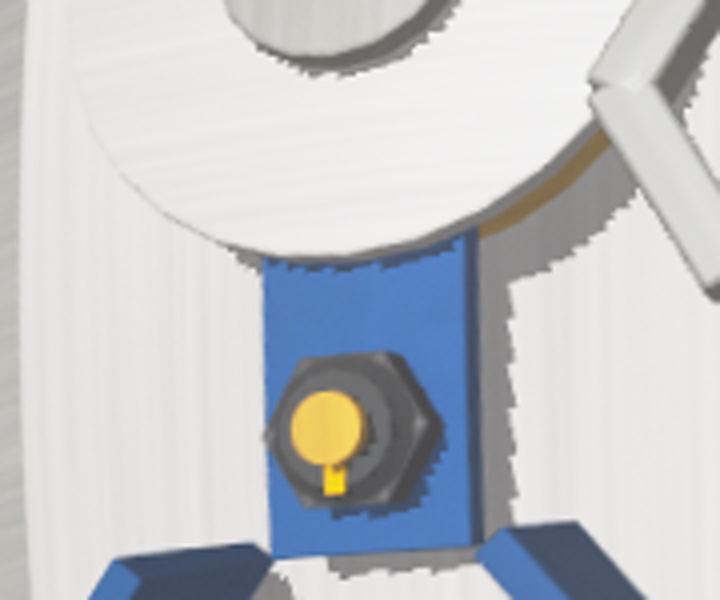

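Run:
```python
from h import *
s,c=pickle.load(open("w21.pkl","rb"))
W=lambda p,z:wfisheye(c,s,110+(p[0]+.5)/4-.5,(p[1]+.5)/4-.5,z)[:2]
def ang(p,q,z): d=W(q,z)-W(p,z); return np.degrees(np.arctan2(d[1],d[0])).round(1), (np.linalg.norm(d)*1000).round(1)
print("strap end",ang((475,546),(273,557),.045),"side L",ang((271,540),(265,280),.045))
print("hex top",ang((393,352),(310,355),.058),"bottom",ang((378,508),(300,500),.058),"UL",ang((268,437),(310,355),.058),"LR",ang((378,508),(432,425),.058),"diag",ang((432,425),(268,437),.058),"UR",ang((432,425),(393,352),.058))
print("mark",ang((327,428),(335,481),.058),); a=W((327,428),.068);b=W((335,481),.063);d=b-a;print("mark",np.degrees(np.arctan2(d[1],d[0])))
s=st(); plan(s,[.49,-.05,.2],-5); plan(s,[.49,-.2195,.09],2.5)
```

```text
strap end (np.float64(78.4), np.float64(43.8)) side L (np.float64(-11.3), np.float64(54.6))
hex top (np.float64(75.6), np.float64(17.1)) bottom (np.float64(69.3), np.float64(16.4)) UL (np.float64(-42.2), np.float64(18.1)) LR (np.float64(-47.7), np.float64(19.2)) diag (np.float64(78.2), np.float64(34.0)) UR (np.float64(15.8), np.float64(16.7))
mark (np.float64(176.1), np.float64(10.6))
mark 166.16979670017517
t 22.55 tcp [0.5149 0.0411 0.169 ] head -11.47 tilt [-0.0014  0.0002] F [ 0.3  0.1 -2.6] M [0.09 0.04 0.03] grip 0.163 q7 -113
rot [-0.113  0.001 -0.   ] -6.5 shift cm [-3.1   9.42  0.64] dist 9.9
rot [-0.244  0.001  0.   ] -14.0 shift cm [ 7.9  26.04 -2.75] dist 27.3
```

```bash
python3 -m jog '[[[-0.05,0,0,0,5,-0.5,255],[-0.1,0,0,0,10,-1,255],[-0.15,0,0,1,15,-1.5,255],[-0.2,0,0,3,20,-2,255],[-0.229,0,0,5,24,-2.5,255],[-0.229,0,0,7,26,-2.6,255],[-0.229,0,0,8.5,26,-2.6,255],[-0.229,0,0,8.5,26,-2.6,255],[-0.229,0,0,8.5,26,-2.6,255]]]'
python3 - <<'E'
from h import *
from cell import arm
s=st(); c=arm.camera("wrist"); cv2.imwrite("pics/w22.png",c["image"]);s=st(); plan(s,[.4884,-.2187,.0185],1.67)
E
```

```text
time: 23.45
tcp_pos: [0.4892, -0.2171, 0.0838]
tcp_rot: [-34.4, 89.9, 147.4]
ft_force: [0.4, 0.3, -2.0]
grip_width: 0.165
t 23.45 tcp [ 0.4892 -0.2171  0.0838] head 1.81 tilt [-0.0019  0.0012] F [ 0.4  0.3 -2. ] M [-0.06  0.03 -0.03] grip 0.165 q7 -70
t 23.50 tcp [ 0.4896 -0.2173  0.0844] head 1.81 tilt [-0.0007  0.0006] F [ 1.2 -0.  -1.3] M [ 0.02  0.08 -0.  ] grip 0.164 q7 -70
rot [0.002 0.001 0.001] 0.1 shift cm [6.59 0.14 0.12] dist 6.6
```

View pics/w22.png

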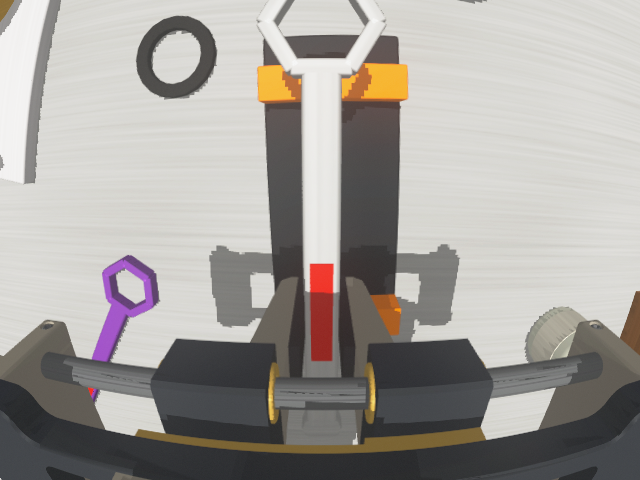

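```bash
python3 -m jog '[[[0,0,0,2,0.14,0.1,255],[0,0,0,4,0.14,0.1,255],[0,0,0,5.2,0.14,0.1,255],[0,0,0,5.9,0.14,0.1,255],[0,0,0,6.3,0.14,0.1,255],[0,0,0,6.6,0.14,0.1,255],[0,0,0,6.6,0.14,0.1,255]]]'; python3 -c "
from h import *
s=st()"
```

```text
time: 24.2
tcp_pos: [0.4889, -0.2188, 0.0186]
tcp_rot: [-78.7, 90.0, 103.1]
ft_force: [0.5, 0.3, -1.4]
grip_width: 0.171
t 24.20 tcp [ 0.4889 -0.2188  0.0186] head 1.82 tilt [-0.0001  0.0004] F [ 0.5  0.3 -1.4] M [ 0.05  0.08 -0.01] grip 0.171 q7 -70
```

```bash
python3 -m jog '[[[0,0,0,0.05,0,0,255],[0,0,0,0.08,0,0,255],[0,0,0,0.08,0,0,255]]]'; python3 -c "
from h import *
s=st()"
python3 -m jog '[[[0,0,0,0,0,0,230],[0,0,0,0,0,0,200],[0,0,0,0,0,0,150],[0,0,0,0,0,0,100],[0,0,0,0,0,0,50],[0,0,0,0,0,0,0],[0,0,0,0,0,0,0],[0,0,0,0,0,0,0],[0,0,0,0,0,0,0],[0,0,0,0,0,0,0],[0,0,0,0,0,0,0]]]'
python3 - <<'E'
from h import *
from cell import arm
s=st(); c=arm.camera("wrist"); cv2.imwrite("pics/w23.png",c["image"])
E
```

```text
time: 24.5
tcp_pos: [0.4893, -0.2189, 0.0182]
tcp_rot: [-171.5, 90.0, 10.4]
ft_force: [0.3, 0.4, -1.6]
grip_width: 0.166
t 24.50 tcp [ 0.4893 -0.2189  0.0182] head 1.81 tilt [0.0008 0.0001] F [ 0.3  0.4 -1.6] M [-0.04 -0.   -0.03] grip 0.166 q7 -70
time: 25.6
tcp_pos: [0.4893, -0.2189, 0.0182]
tcp_rot: [-172.1, 90.0, 9.7]
ft_force: [0.7, 1.2, -0.7]
grip_width: 0.978
t 25.60 tcp [ 0.4893 -0.2189  0.0182] head 1.81 tilt [0.0008 0.0001] F [ 0.7  1.2 -0.7] M [ 0.07 -0.02 -0.01] grip 0.978 q7 -70
```

View pics/w23.png

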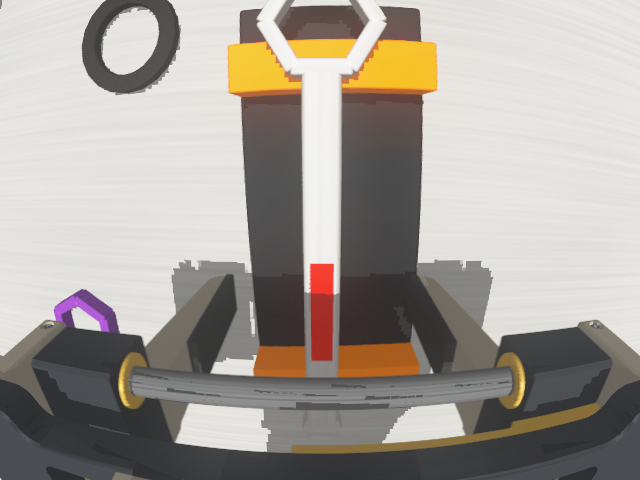

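The spanner is released and lies on both bars as at the start: handle at u≈321, ring at the top. I'm retreating straight up for a final look.

```bash
python3 -m jog '[[[0,0,0,-2,0,0,0],[0,0,0,-5,0,0,0],[0,0,0,-9,0,0,0],[0,0,0,-13,0,0,0],[0,0,0,-17,0,0,0],[0,0,0,-22,0,0,0],[0,0,0,-24,0,2,0],[0,0,0,-24,0,2.9,0],[0,0,0,-24,0,2.9,0],[0,0,0,-24,0,2.9,0]]]'
python3 - <<'E'
from h import *
from cell import arm
s=st(); c=arm.camera("wrist"); cv2.imwrite("pics/w24.png",c["image"]); s=st()
im=c["image"];hsv=cv2.cvtColor(im,cv2.COLOR_BGR2HSV);H,S,V=[hsv[...,i].astype(int) for i in range(3)]
m=((H<6)|(H>174))&(S>150)&(V>120); m[:, :290]=0;m[:,350:]=0;m[:140]=0;m[210:]=0
p=np.argwhere(m)[:,::-1]; print("red",np.mean([wfisheye(c,s,u,v,.042) for u,v in p],0))
t=arm.camera("scene"); cv2.imwrite("pics/s24.png",t["image"])
E
```

```text
time: 26.65
tcp_pos: [0.4596, -0.2195, 0.2568]
tcp_rot: [-44.4, 89.9, 137.4]
ft_force: [0.6, 0.2, 0.2]
grip_width: 0.998
t 26.65 tcp [ 0.4596 -0.2195  0.2568] head 1.81 tilt [-0.0011  0.001 ] F [0.6 0.2 0.2] M [ 0.04  0.02 -0.01] grip 0.998 q7 -67
t 26.70 tcp [ 0.4598 -0.2194  0.2566] head 1.82 tilt [-0.0014  0.0013] F [-0.4 -0.4 -0.6] M [0.03 0.01 0.03] grip 1.003 q7 -67
red [ 0.49099974 -0.21955758  0.042     ]
```

View pics/w24.png

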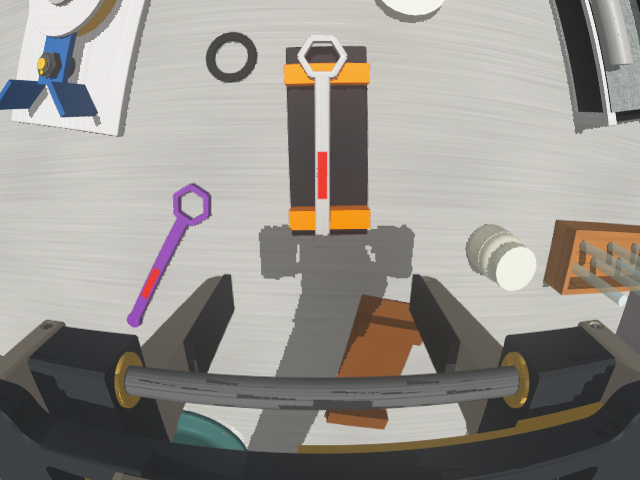

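View pics/s24.png

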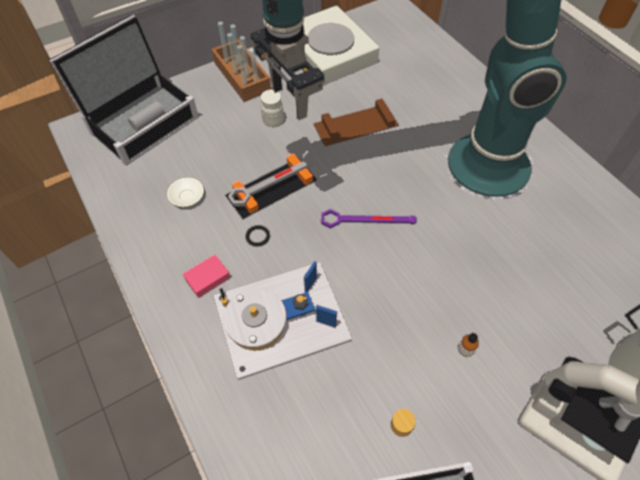

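```bash
python3 -c "
from cell import arm
print(arm.hand_in())"
```

```text
the job is handed in; nothing more can be done
None
```

The nut is tight against its stop and the spanner is back on its rest. I handed the job in at about 26.7 s of the 72 s.

- **Tightening:** I gripped the steel spanner at 60 N, the gripper's maximum rather than the suggested 100 N. It took two strokes, about 56° and then 34°. The ring was turned back and lifted free between them and kept about 5° or more from the ribs.
- **Final pull:** The last averaged torque was about 1.15 N m from the wrist sensor. It read about 0.49 N m against the known 0.45 N m friction, so the true value is probably about 1.06 N m. The reading climbed steadily from 0.5 while the spanner twisted a few degrees in the fingers.
- **Nut home:** The hexagon's diagonal matched the cell to about 0.2°. The yellow mark and single flats were less certain, with the mark reading about 2.4° off and single flats up to 9°. The torque rise is the stronger sign that it reached the stop.
- **Spanner and surroundings:** The spanner lies on both orange bars, within about 2 mm of where it started. The bystander items look unmoved in the last pictures, and the arm is clear of everything.

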